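# Sort a mixed specimen delivery into the section racks

## Robot

A 7-joint arm with a two-finger parallel gripper is mounted at the origin on a cart in front of the work surface, level with it; the furniture and walls round the work are solid. World frame = base frame: x ahead of the robot, y to its left, z up, the work surface at z = 0. Lengths are in mm, angles in rad, forces in N, time in s.
With the tool pointing down it reaches from about 400 to 850 mm from the base axis. Payload 10.4 kg.
Tool frame: the origin (TCP) lies midway between the tips of the shut fingers; the grasp point (between the pads) lies bot.tcp_to_grasp behind it (bot.tcp_to_grasp is the distance from the TCP to the grasp point, in mm); z points along the fingers, y is the direction in which the jaws open and shut (so a half turn about z gives the same grasp; the last joint's range is limited). The gripper opens to 87 mm and grips with 3 to 60 N. Pads are 19 mm wide; open, the fingers measure 117 mm over their backs; the gripper's body (75 mm by 190 mm) begins 51 mm behind the grasp point.
Start: joints at [-0.023, 0.332, -0.065, 1.46, 0.022, 1.35, -0.088], TCP at [625.023, 0.019, 202.076] pointing down, gripper open.
Joint ranges: [-2.6, 2.6], [-0.5, 2.12], [-1.47, 1.34], [0.16, 2.42], [-1.27, 4.41], [0.06, 2.06], [-2.6, 2.6]. Speed limits (rad/s): [2.22, 2.22, 2.79, 2.79, 3.14, 3.14, 3.14].

## Interface

Orientations are given as a rotation vector (axis times angle).
In Python, from workcell import bot, vision, spotter gives the robot as it stands. The module is installed in compiled form; this text tells all that it offers.
- The arm moves only by the tool jog_arm, never from a script. Its argument "increments" is text: rows parted by semicolons, each of 7 numbers parted by spaces: the turn, a rotation vector about the world's x, y, z in rad, then the shift along the world's x, y, z in m, then the closure, from 0 (fully open) to 1 (shut). A call has 1 to 20 rows; each row shifts and turns the commanded pose from where the row before left it; what a row does not reach is not made up. A row lasts 1/10 s, in which the tool goes at most 50 mm and 8.59 degrees, less where a joint would pass 70% of its speed; a pose out of reach is approached as far as the arm can. A call with a gripper value outside its range is refused whole. The fingers move at their own pace and stop on an object; "newtons" is the grip in N (left out, the last holds). Time passes only in rows, so rows that do not move let the fingers close. It gives the time, the measured TCP pose, the force and the opening at its end, in the units of the state.
- bot.sense(): the state, without advancing time (a new reading comes with each control period).
- vision.get_image(name): name is "scene" or "side" or "wrist"; returns the picture (420x560x3 uint8, red, green, blue); there is no depth.
- vision.camera_params(name): a dict with "camera_matrix" (3x3 intrinsics, pixels), "R" (3x3) and "t" (3): a world point X has camera coordinates R X + t. Camera axes: x right, y down, z forward; pixel columns grow to the right and rows downward; lengths in mm; the calibration is good to about 2 mm. A picture is of the moment at which its call begins: read the wrist's pose just before it. camera_params takes no time and is no camera call; for the wrist camera it gives the pose at the moment of the call.
- bot.job_done(): hands the job in, once; it reports no verdict.
Trained networks look in the newest picture that a camera, given by its name, has taken for a name from the list of things; names that differ only in an ending like _2 or _b are one class to them, and where a whole thing is asked for, a point or a joint stands for the part that bears it (a point fixed in the world has none). Each returns a list of dicts, best first, with "conf" (0 to 1); they miss things now and then, are a little off and sometimes report something else, mostly with a low value. They report only what shows in the picture. A call takes as long as a camera call. They do not tell look-alikes from the thing itself.
- spotter.silhouettes(camera, thing): "pixels" (420x560 bool, what is visible of it) and "uv" ([column, row] in pixels, amid what is visible of it).
The state is a dict: "t": time; "qpos": joint angles; "qvel": joint speeds; "tau": joint torques, N m; "ee_pos": TCP position; "orientation": TCP orientation; "force": force on the tool from outside, world axes, zero at the start; "ft_torque": the same for the moment, N m; "opening": finger opening in mm.
Only numpy, scipy, OpenCV 4.12 (cv2) and the standard library are available. Lean on these libraries where they do the work, as an engineer would, in place of code of your own. Each camera call takes 0.05 s, during which the arm holds its last target.

## Task

A mixed delivery has come in: sort it into the racks for the sections. Stand the two specimen cups in the rack with the two wide wells, the two slim universal containers in the free wells of the rack with the three narrow wells, and lay the slide case flat in the empty bay of the slide tray; keep the cups and containers upright on the way, and leave the jar of pads where it stands.

Things in the scene. Friction and masses are not known exactly. Their poses are not given: they have to be found in the camera images.
- cup_a: specimen cup with a round ribbed lid (teal; the lid colour does not matter), loose, standing upright on the bench. 57 mm tall; lid 52 mm across from 41 to 57 mm height, clear body below it tapering from 44 mm across. 50 g. Origin: centre of its underside, z up.
- cup_b: second specimen cup, the same shape and size as cup_a (lid yellow). Origin: centre of its underside, z up.
- universal_a: slim universal container, loose, standing upright: 80 mm tall, clear body 28 mm across with a 5 mm bevelled foot (21 mm across at the very bottom), paper label, ribbed black screw cap 30 mm across from 62 to 80 mm height. 35 g. Origin: centre of its underside, z up.
- universal_b: second universal container, the same as universal_a. Origin: centre of its underside, z up.
- slide_case: grey plastic flip-top case for microscope slides, shut (its lid does not open), loose, lying flat on the bench: 84 mm along its own x, 38 mm along its own y, 32 mm tall, paper label on top. 60 g. Origin: centre of its underside, z up.
- cup_rack: white two-deck rack, fixed: 82 mm along its own x, 152 along y, top deck at 28 mm, grey foot plate 5 mm thick. Two empty round wells 58 mm across, through the deck down to the foot plate, centred at x = 0, y = -37 and +37 mm. A cup standing in a well has its underside at 5 mm. Origin: centre of the underside.
- universal_rack: white two-deck rack, fixed: 64 mm along its own x, 152 along y, top deck at 36 mm, grey foot plate 5 mm thick. Three round wells 38 mm across down to the foot plate, centred at x = 0, y = -48, 0, +48 mm; the one at y = -48 holds a universal container (part of the rack, top at 85 mm), the other two are empty. Origin: centre of the underside.
- slide_tray: low white tray, fixed: 108 mm along its own x, 146 along y, walls 4 mm thick, 18 high, floor at 4 mm. Two bays, 100 mm along x by 60 along y, centred at x = 0, y = -39 and +39 mm, an 18 mm bar between them. The bay at y = -39 holds a slide case (part of the tray), that at +39 is empty. A case lies with its long side along x, either way round. Origin: centre of the underside.
- pad_jar: wide white jar with a cream lid, 61 mm across, 82 mm tall, 150 g, loose; not part of the delivery, stays where it is. Origin: centre of its underside, z up.
Mind the look-alikes: they are no part of the job. What is shaped like the universal_b but red is not meant.

How it is judged (in metres and radians):
At the end, for the whole second after the job is handed in: The cups stand in the cup rack's wells and the universals in the free narrow wells (within 13 mm of the well centre, down on the foot plate within 6 mm, tilt below 0.15 rad); the slide case lies flat in the empty bay (within 15 mm of centre, 6 mm in height); all released and still (x of cup_a in the frame of cup_rack between -0.013 and 0.013 m and (y of cup_a in the frame of cup_rack between -0.05 and -0.024 m or y of cup_a in the frame of cup_rack between 0.024 and 0.05 m) and z of cup_a in the frame of cup_rack between -0.001 and 0.011 m and angle between each of cup_a, cup_b, universal_a, universal_b, slide_case's own z axis and vertical below 0.15 rad and linear speed of each of cup_a, cup_b, universal_a, universal_b, slide_case below 0.02 m/s and x of cup_b in the frame of cup_rack between -0.013 and 0.013 m and (y of cup_b in the frame of cup_rack between -0.05 and -0.024 m or y of cup_b in the frame of cup_rack between 0.024 and 0.05 m) and z of cup_b in the frame of cup_rack between -0.001 and 0.011 m and x of universal_a in the frame of universal_rack between -0.013 and 0.013 m and (y of universal_a in the frame of universal_rack between -0.013 and 0.013 m or y of universal_a in the frame of universal_rack between 0.035 and 0.061 m) and z of universal_a in the frame of universal_rack between -0.001 and 0.011 m and x of universal_b in the frame of universal_rack between -0.013 and 0.013 m and (y of universal_b in the frame of universal_rack between -0.013 and 0.013 m or y of universal_b in the frame of universal_rack between 0.035 and 0.061 m) and z of universal_b in the frame of universal_rack between -0.001 and 0.011 m and x of slide_case in the frame of slide_tray between -0.015 and 0.015 m and y of slide_case in the frame of slide_tray between 0.024 and 0.054 m and z of slide_case in the frame of slide_tray between -0.002 and 0.01 m); the robot touches nothing.
It fails at once if the jar of pads is pushed more than 30 mm from its place or tipped (distance of pad_jar from where it was at the start of the episode above 0.03 m or angle between pad_jar's own z axis and vertical above 0.5 rad).
It fails at once if a specimen cup or universal container is tipped over (more than 0.8 rad from upright) (angle between any of cup_a, cup_b, universal_a, universal_b's own z axis and vertical above 0.8 rad).
It also fails if it takes over 144 s, if anything falls off the work surface, if the arm or the gripper's body presses on something with over 40 N, if the wrist force passes 120 N, or if a joint passes its speed limit or range.

## Working session

There is one attempt and no reset: what is moved stays moved. The work goes in short steps, Python scripts to look and compute and a tool call to move; the robot and the scene stay as the last step left them, time stands still between calls to the robot, and variables do not carry over. Pictures are saved under pics/ and viewed, and the job is handed in when it is done.

Besides the shell and the picture viewer there is one more tool, called after ">>>" by a JSON object that holds its "fn" and its "kwargs". jog_arm: Moves the arm, as the interface text tells. Its arguments: {"type":"object","properties":{"increments":{"type":"string"},"newtons":{"type":"number"}},"required":["increments"]}

```bash
ls; mkdir -p pics; python3 - <<'E'
from workcell import bot, vision, spotter
import cv2
s=bot.sense(); print(s['t'],s['ee_pos'],s['orientation'],s['opening'],bot.tcp_to_grasp,s['force'])
for n in ['scene','side','wrist']:
    im=vision.get_image(n); cv2.imwrite(f'pics/{n}0.png',im[:,:,::-1])
    p=vision.camera_params(n); print(n,p['camera_matrix'].tolist(),p['R'].round(3).tolist(),p['t'].round(1).tolist())
E
```

```text
pics
0.0 [ 6.24583149e+02 -1.66769718e-02  2.01220885e+02] [-2.22071534e+00 -2.22081210e+00  1.72735908e-03] 87.1340650218512 18.700000000000003 [-0.49073545  0.3091831   0.64484375]
scene [[522.6935712172747, 0.0, 279.0231599544527], [0.0, 522.6935712172747, 212.8424681124519], [0.0, 0.0, 1.0]] [[0.817, -0.577, -0.012], [-0.427, -0.59, -0.686], [0.388, 0.565, -0.728]] [-397.4, 183.4, 1127.8]
side [[457.3609343324768, 0.0, 280.15028252906643], [0.0, 457.3609343324768, 209.06454640542975], [0.0, 0.0, 1.0]] [[0.832, -0.554, 0.023], [-0.221, -0.369, -0.903], [0.509, 0.746, -0.43]] [-411.1, 128.2, 921.8]
wrist [[373.81985319048107, 0.0, 277.24644949634614], [0.0, 373.81985319048107, 209.22309291195376], [0.0, 0.0, 1.0]] [[1.0, -0.001, -0.001], [-0.001, -0.96, 0.279], [-0.001, -0.279, -0.96]] [-624.7, -32.9, 391.2]
```

View pics/scene0.png

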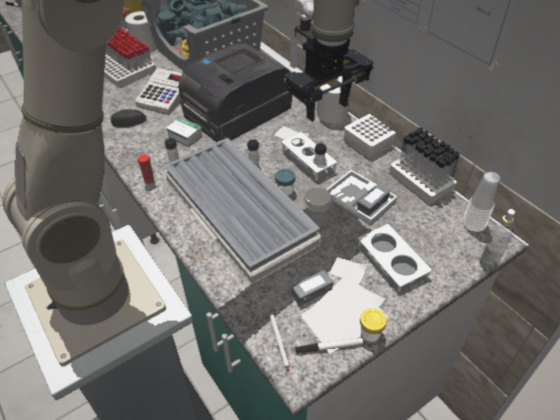

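View pics/side0.png

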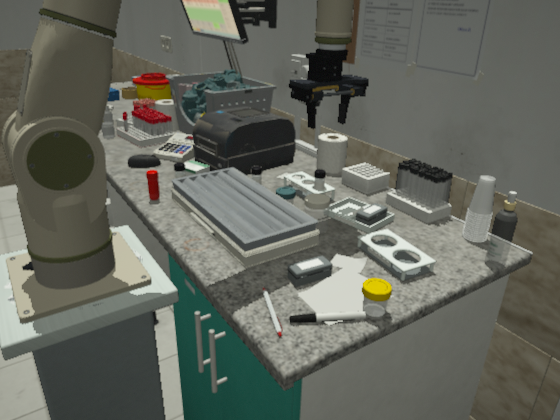

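View pics/wrist0.png

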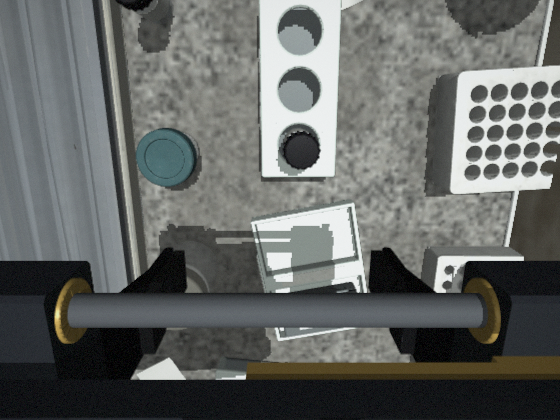

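```bash
cat > h.py <<'E'
import numpy as np, cv2
from workcell import bot, vision, spotter
def ray(cam,uv,z,p=None):
    p=p or vision.camera_params(cam); K,R,t=map(np.asarray,(p['camera_matrix'],p['R'],p['t']))
    d=R.T@np.linalg.inv(K)@np.array([uv[0],uv[1],1.]); c=-R.T@t
    return (c+d*(z-c[2])/d[2])[:2]
def proj(cam,X,p=None):
    p=p or vision.camera_params(cam); X=np.atleast_2d(X)
    q=(np.asarray(p['R'])@X.T).T+p['t']; q=(np.asarray(p['camera_matrix'])@q.T).T
    return q[:,:2]/q[:,2:]
def save(im,n,box=None,k=1):
    if box: im=im[box[1]:box[3],box[0]:box[2]]
    if k!=1: im=cv2.resize(im,None,fx=k,fy=k,interpolation=cv2.INTER_CUBIC)
    cv2.imwrite('pics/'+n+'.png',im[:,:,::-1])
def circ(c,z,r,n=24):
    a=np.linspace(0,2*np.pi,n); return np.c_[c[0]+r*np.cos(a),c[1]+r*np.sin(a),0*a+z]
E
python3 - <<'E'
from h import *
im=vision.get_image('scene')
save(im,'sc1',(130,110,450,350),2.5)
zz=dict(cup_a=49,universal_a=40,slide_case=32,cup_rack=28,universal_rack=36,slide_tray=10,pad_jar=82)
for n,z in zz.items():
    for d in spotter.silhouettes('scene',n):
        print(n,round(d['conf'],2),d['pixels'].sum(),np.round(d['uv']),ray('scene',d['uv'],z).round())
E
```

```text
cup_a 0.66 391 [285. 182.] [515.  12.]
cup_a 0.61 662 [371. 324.] [ 415. -412.]
universal_a 0.83 274 [149. 165.] [269. 281.]
universal_a 0.81 226 [172. 151.] [346. 297.]
universal_a 0.77 258 [256. 150.] [529. 165.]
slide_case 0.78 863 [311. 287.] [ 381. -266.]
cup_rack 0.65 2568 [392. 256.] [ 578. -304.]
cup_rack 0.51 1964 [365. 194.] [ 662. -122.]
universal_rack 0.72 1436 [312. 155.] [640.  65.]
slide_tray 0.77 2073 [363. 196.] [ 668. -112.]
pad_jar 0.89 834 [317. 209.] [ 500. -132.]
```

View pics/sc1.png

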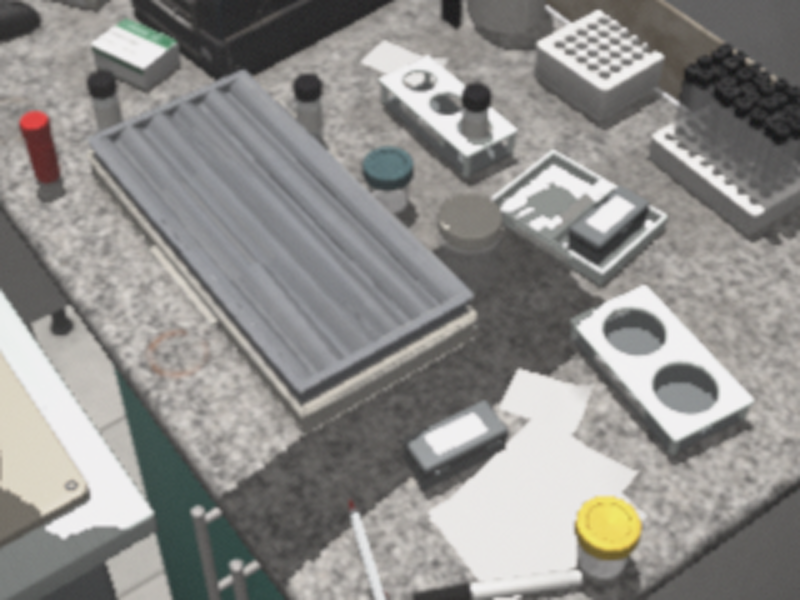

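```bash
cat >> h.py <<'E'
from scipy.optimize import least_squares
def fit(obs,x0):
    # obs: (params, uv, local xyz) ; returns x,y,yaw
    def P(x,L):
        c,s=np.cos(x[2]),np.sin(x[2]); L=np.asarray(L,float)
        return [x[0]+c*L[0]-s*L[1],x[1]+s*L[0]+c*L[1],L[2]]
    f=lambda x: np.concatenate([proj(None,P(x,L),p)[0]-uv for p,uv,L in obs])
    r=least_squares(f,x0); return r.x, f(r.x).reshape(-1,2).round(1)
E
python3 - <<'E'
from h import *
im=cv2.imread('pics/wrist0.png')[:,:,::-1]
save(im,'w1',(230,0,560,240),2.4)
im=cv2.imread('pics/scene0.png')[:,:,::-1]
save(im,'s1',(280,120,480,300),4)
save(im,'s2',(270,240,470,370),4)
save(im,'s3',(130,120,330,240),4)
p=vision.camera_params('wrist'); print((-p['R'].T@p['t']))
E
```

```text
[625.24322425  77.1144561  384.92119718]
```

View pics/w1.png

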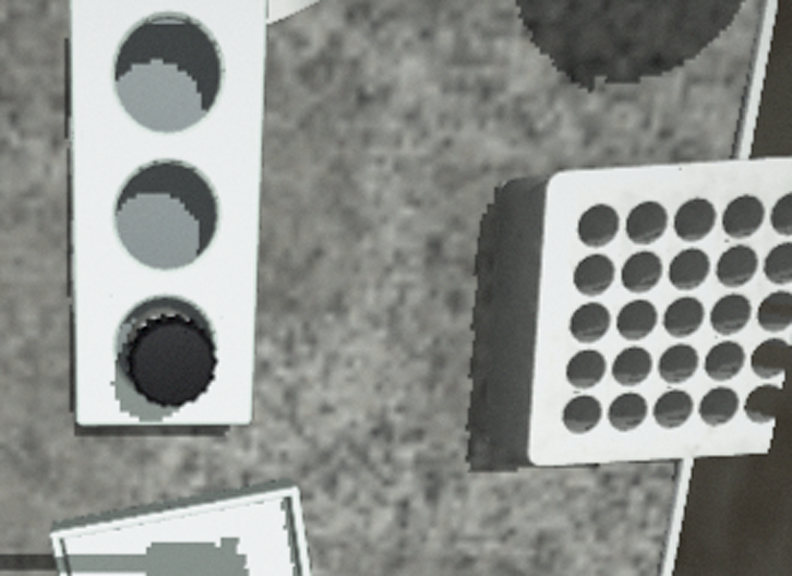

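View pics/s1.png

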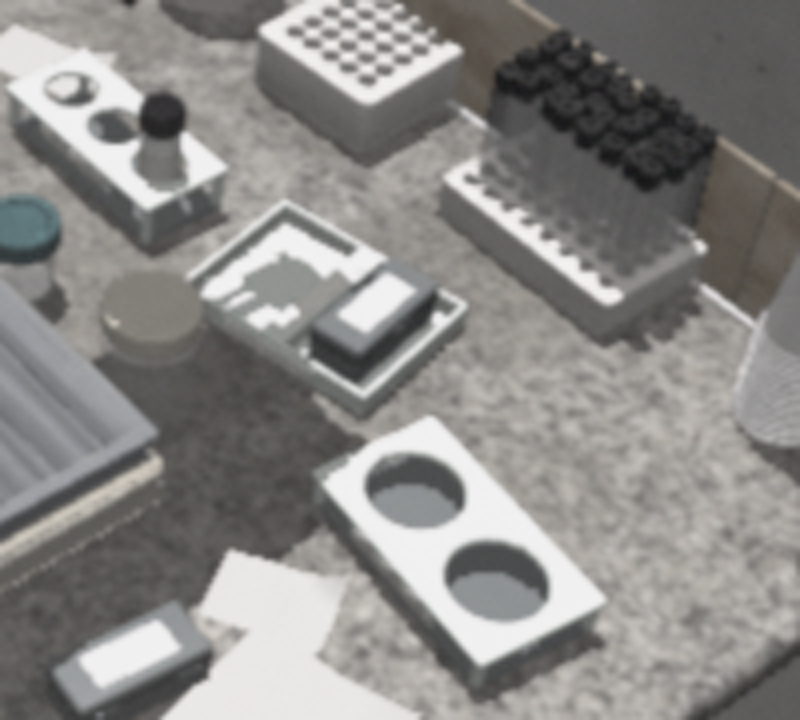

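View pics/s2.png

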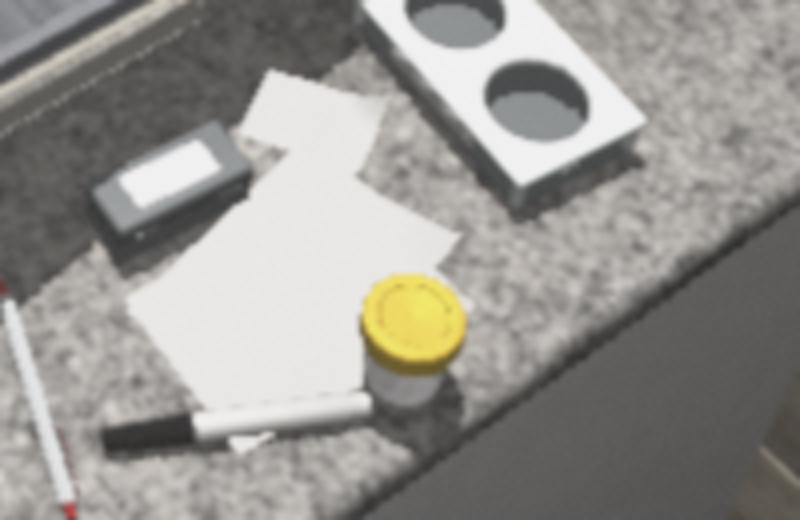

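View pics/s3.png

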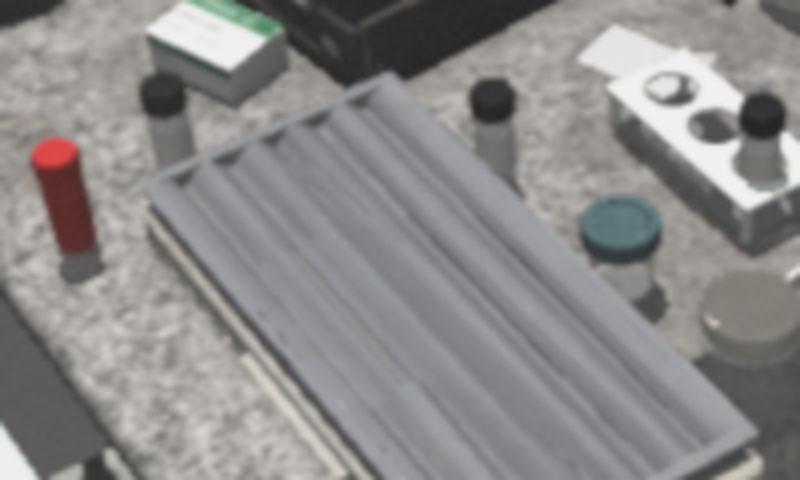

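```bash
cat > m.py <<'E'
from h import *
p=vision.camera_params('scene'); w=vision.camera_params('wrist')
print('urack',*fit([(w,(299.6,30),(0,48,36)),(w,(299.2,89.6),(0,0,36)),(w,(261.7,176.7),(-32,-76,36)),(w,(334.2,176.7),(32,-76,36))],[640,65,0]))
print('urack sc',*fit([(p,(298,142),(0,48,36)),(p,(308.3,151.5),(0,0,36))],[640,65,0]))
print('tray w',*fit([(w,(252,222),(-54,73,18)),(w,(353.8,203.3),(54,73,18))],[660,-120,.1]))
print('tray s',*fit([(p,(351.8,170.8),(54,73,18)),(p,(396.8,196.3),(54,-73,18)),(p,(370.8,220.8),(-54,-73,18)),(p,(326.8,191.3),(-54,73,18))],[660,-120,.1]))
print('crack s',*fit([(p,(388,224.5),(41,76,28)),(p,(431.3,270.5),(41,-76,28)),(p,(400,287),(-41,-76,28)),(p,(359.5,239.5),(-41,76,28)),(p,(383.8,242.5),(0,37,28)),(p,(404.3,265),(0,-37,28))],[580,-300,.1]))
print('case',*fit([(p,(293,288),(-42,19,32)),(p,(323.8,270.5),(42,19,32)),(p,(333,281.3),(42,-19,32)),(p,(298.8,298.8),(-42,-19,32))],[380,-260,.1]))
for n,uv,z in [('yel',(373.3,318),57),('teal',(285,175.5),57),('ub',(170.8,142),80),('ua',(253.3,143),80),('jar',(319.3,195.8),82)]: 
    print(n,ray('scene',uv,z).round(1))
print('teal w', ray('wrist',(166,158),57))
E
python3 m.py
python3 - <<'E'
from h import *
im=cv2.imread('pics/side0.png')[:,:,::-1]
save(im,'sd1',(150,150,350,300),4)
E
```

```text
urack [6.44720470e+02 8.54646373e+01 2.18756269e-03] [[ 0.2  1.8]
 [-0.2  1.1]
 [ 2.5 -1.7]
 [-2.4 -1.9]]
urack sc [ 6.41628010e+02  8.32934020e+01 -3.13464684e-02] [[ 0.  0.]
 [-0. -0.]]
tray w [ 6.64855338e+02 -1.05094430e+02  1.89119457e-01] [[-1.   0.2]
 [ 1.  -0.1]]
tray s [ 6.61727078e+02 -1.09173739e+02  1.87163194e-01] [[ 0.  -0.6]
 [ 1.1  0.9]
 [ 0.7 -0.3]
 [-1.9 -0.2]]
crack s [ 5.87079751e+02 -3.02179692e+02 -1.07669590e-01] [[-0.   0.8]
 [-0.4  0.2]
 [ 0.6 -1. ]
 [-0.4 -1. ]
 [ 0.1  0.5]
 [ 0.1  0.6]]
case [ 3.87333845e+02 -2.63299649e+02 -7.16762574e-02] [[-2.3 -1.3]
 [-0.2 -0.6]
 [ 0.8  0.9]
 [ 1.7  0.8]]
yel [ 423.5 -409.3]
teal [522.8  24.4]
ub [342.4 283.5]
ua [514.2 153.2]
jar [ 531.1 -101.3]
teal w [527.55832544  28.71649408]
```

View pics/sd1.png

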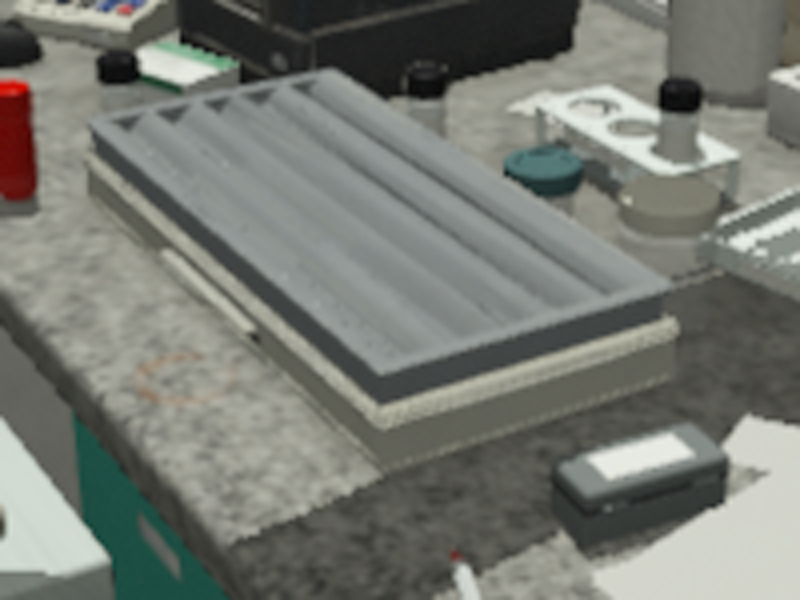

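```bash
cat > t.py <<'E'
from h import *
p=vision.camera_params('scene'); q=vision.camera_params('side')
def tri(a,b):
    f=lambda X: np.r_[proj(None,X,p)[0]-a, proj(None,X,q)[0]-b]
    r=least_squares(f,[500,0,50]); return r.x.round(1), r.fun.round(1)
for n,a,b in [('trayR',(318.8,228.8),(317,221.3)),('trayT',(227,138.8),(233.8,167.5)),('trayL',(166.8,167),(173,181)),('ub',(170.8,142),(179.5,165)),('ua',(253.3,143),(256.8,168)),('teal',(285,175.5),(285.8,190)),('jar',(319.3,195.8),(317,197.5)),('yel',(373.3,318),(377,288))]: print(n,*tri(a,b))
for n,uv,z in [('ub',(179.5,165),80),('ua',(256.8,168),80),('teal',(285.8,190),57),('jar',(317,197.5),82),('yel',(377,288),57)]: print(n,ray('side',uv,z))
E
python3 t.py
```

```text
trayR [ 476.7 -170.    65. ] [ 0.1  0.  -0.1 -0. ]
trayT [479.6 225.   64. ] [ 1.  -0.1 -1.   0. ]
trayL [297.7 222.8  60.4] [ 0.4 -0.1 -0.5  0. ]
ub [344.5 287.5  76.5] [ 0.2 -0.  -0.2  0. ]
ua [515.9 154.3  78.5] [ 0.3 -0.  -0.4  0. ]
teal [522.   20.8  60.1] [ 0.6 -0.  -0.6 -0. ]
jar [ 528.4 -103.2   85.1] [-0.3 -0.   0.4  0. ]
yel [ 429.5 -405.9   46.8] [ 0.5  0.  -0.5 -0. ]
ub [341.63713688 278.11834891]
ua [514.70401319 150.37099835]
teal [527.52489827  26.04492439]
jar [532.13710759 -97.25489062]
yel [ 418.79067757 -416.3340327 ]
```

>>> {"fn": "jog_arm", "kwargs": {"increments": "0 0 -0.1428 -0.009 0.0024 0 0;0 0 -0.1428 -0.009 0.0024 0 0;0 0 -0.1428 -0.009 0.0024 0 0;0 0 -0.1428 -0.009 0.0024 0 0;0 0 -0.1428 -0.009 0.0024 0 0;0 0 -0.1428 -0.009 0.0024 0 0;0 0 -0.1428 -0.009 0.0024 0 0;0 0 -0.1428 -0.009 0.0024 0 0;0 0 -0.1428 -0.009 0.0024 0 0;0 0 -0.1428 -0.009 0.0024 0 0;0 0 -0.1428 -0.009 0.0024 0 0;0 0 0 0 0 0 0;0 0 0 0 0 0 0"}}

```text
t: 1.85
ee_pos: [526.3, 26.4, 202.3]
orientation: [3.142, 0.007, 0.001]
force: [1.0, -0.3, -0.4]
opening: 87.3
```

```bash
cat >> h.py <<'E'
def look(cam,n,box=None,k=1.4):
    s=bot.sense(); p=vision.camera_params(cam); im=vision.get_image(cam)
    np.savez('pics/'+n+'.npz',camera_matrix=p['camera_matrix'],R=p['R'],t=p['t'],im=im)
    save(im,n,box,k); print(n,round(s['t'],2),s['ee_pos'].round(1),s['orientation'].round(3),round(s['opening'],1),s['qpos'].round(2),s['force'].round(1))
def ld(n): return dict(np.load('pics/'+n+'.npz'))
E
python3 -c "
from h import *
look('wrist','w2')"
```

```text
w2 1.85 [526.3  26.4 202.3] [3.142e+00 7.000e-03 1.000e-03] 87.3 [-0.19  0.11  0.06  1.72 -0.01  1.3  -1.7 ] [ 1.  -0.3 -0.4]
```

View pics/w2.png

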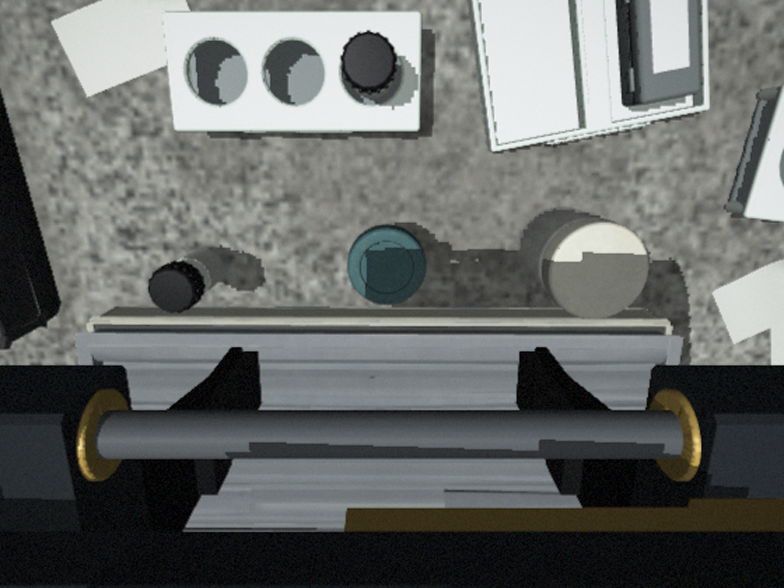

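```bash
cat > m2.py <<'E'
from h import *
w=ld('w2'); S=lambda u,v:(u/1.4,v/1.4)
print('teal',ray(0,S(387,264),57,w),'ua',ray(0,S(175.5,285),80,w),'jar',ray(0,S(597,269),82,w))
print('holes',ray(0,S(215.5,71),36,w),ray(0,S(293.5,71),36,w),'occ cap',ray(0,S(370,62),85,w))
print('tray',*fit([(w,S(494,151),(-54,73,18)),(w,S(709,107),(-54,-73,18))],[660,-110,.19]))
print('obst edge', ray(0,S(90,322),50,w),ray(0,S(668,322),50,w),ray(0,S(90,335),65,w))
E
python3 m2.py
```

```text
teal [527.22936761  27.69734871] ua [519.07337913 155.47142811] jar [530.40071997 -97.36156901]
holes [644.34691106 134.1853625 ] [644.52331185  85.93494216] occ cap [643.26538815  36.99596755]
tray [ 6.64101489e+02 -1.04158835e+02  1.98866491e-01] [[-1.3  0.2]
 [ 1.3 -0. ]]
obst edge [484.6122924  228.85273881] [ 486.01064506 -162.8827349 ] [480.93465513 221.22295561]
```

>>> {"fn": "jog_arm", "kwargs": {"increments": "0 0 0 0.001 0.0014 -0.03 0;0 0 0 0 0 -0.03 0;0 0 0 0 0 -0.03 0;0 0 0 0 0 -0.03 0;0 0 0 0 0 -0.025 0;0 0 0 0 0 -0.015 0;0 0 0 0 0 -0.01 0;0 0 0 0 0 0 0;0 0 0 0 0 0 0;0 0 0 0 0 0 1;0 0 0 0 0 0 1;0 0 0 0 0 0 1;0 0 0 0 0 0 1;0 0 0 0 0 0 1;0 0 0 0 0 0 1", "newtons": 15}}

```text
t: 3.4
ee_pos: [527.0, 27.8, 32.1]
orientation: [3.142, 0.0, 0.0]
force: [0.2, 0.8, -0.3]
opening: 48.7
```

```bash
python3 -c "
from h import *
look('wrist','w3')"
```

```text
w3 3.4 [527.   27.8  32.1] [3.142 0.    0.   ] 48.7 [-0.18  0.29  0.05  1.91 -0.02  0.95 -1.7 ] [ 0.2  0.8 -0.3]
```

View pics/w3.png

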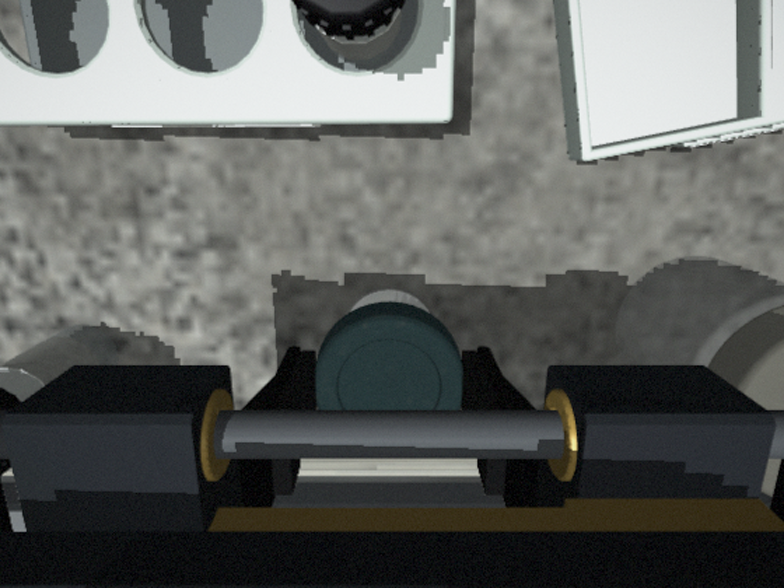

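```bash
python3 -c "
from h import *
w=ld('w3')
for c in [(526,27.8),(531,27.8),(536,27.8)]:
    print(c,(proj(0,circ(c,57,26,9),w)*1.4).round().tolist())"
```

```text
(526, 27.8) [[390.0, 311.0], [333.0, 334.0], [312.0, 386.0], [336.0, 435.0], [390.0, 454.0], [444.0, 435.0], [468.0, 385.0], [447.0, 333.0], [390.0, 311.0]]
(531, 27.8) [[390.0, 296.0], [332.0, 319.0], [311.0, 372.0], [336.0, 422.0], [390.0, 441.0], [444.0, 422.0], [469.0, 372.0], [448.0, 319.0], [390.0, 296.0]]
(536, 27.8) [[390.0, 281.0], [332.0, 304.0], [310.0, 358.0], [335.0, 408.0], [390.0, 428.0], [445.0, 408.0], [470.0, 358.0], [448.0, 304.0], [390.0, 281.0]]
```

>>> {"fn": "jog_arm", "kwargs": {"increments": "0 0 0 0 0 0.01 1;0 0 0 0 0 0.02 1;0 0 0 0 0 0.03 1;0 0 0 0 0 0.03 1"}}

```text
t: 3.85
ee_pos: [526.7, 27.7, 123.5]
orientation: [3.141, -0.0, -0.001]
force: [0.0, -0.2, -0.4]
opening: 48.5
```

```bash
python3 -c "
from h import *
look('side','sd2',(180,80,440,280),3); look('wrist','w4')"
```

```text
sd2 3.85 [526.7  27.7 123.5] [ 3.141e+00 -0.000e+00 -1.000e-03] 48.5 [-0.19  0.18  0.05  1.82 -0.01  1.14 -1.7 ] [ 0.  -0.2 -0.4]
w4 3.9 [529.5  28.  128.9] [-3.141  0.    -0.011] 48.8 [-0.19  0.17  0.05  1.82 -0.01  1.15 -1.7 ] [2.  1.1 4.3]
```

View pics/sd2.png

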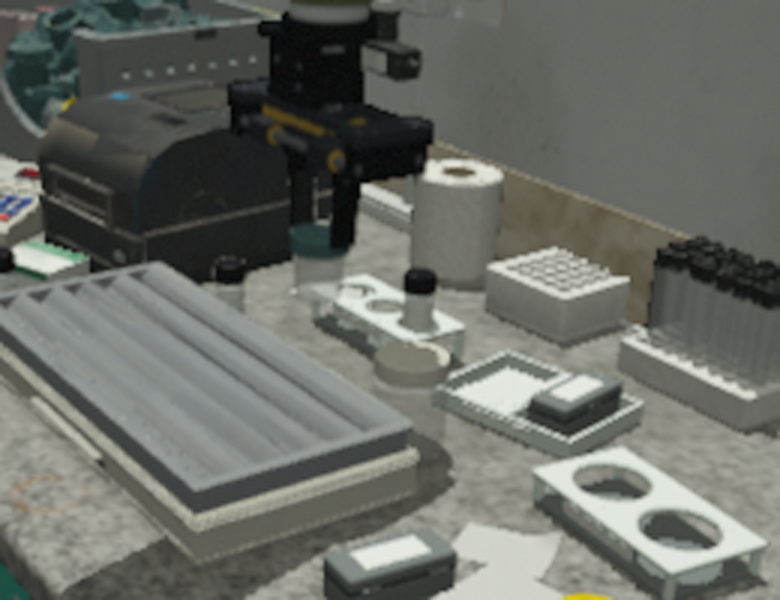

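View pics/w4.png

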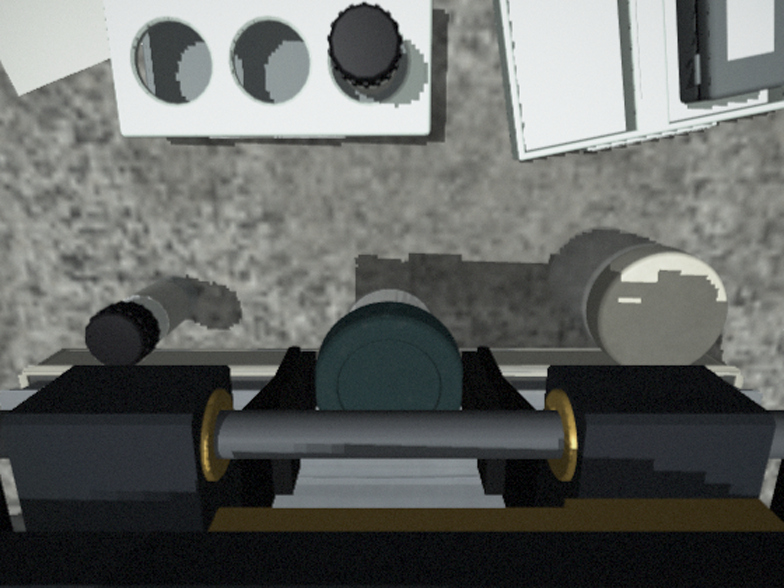

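>>> {"fn": "jog_arm", "kwargs": {"increments": "0 0 0 0 0 0.02 1;0 0 0.133 0.0058 -0.0266 0.0016 1;0 0 0.133 0.0058 -0.0266 0.0016 1;0 0 0.133 0.0058 -0.0266 0.0016 1;0 0 0.133 0.0058 -0.0266 0.0016 1;0 0 0.133 0.0058 -0.0266 0.0016 1;0 0 0.133 0.0058 -0.0266 0.0016 1;0 0 0.133 0.0058 -0.0266 0.0016 1;0 0 0.133 0.0058 -0.0266 0.0016 1;0 0 0.133 0.0058 -0.0266 0.0016 1;0 0 0.133 0.0058 -0.0266 0.0016 1;0 0 0.133 0.0058 -0.0266 0.0016 1;0 0 0 0 0 0 1;0 0 0 0 0 0 1"}}

```text
t: 5.35
ee_pos: [590.4, -265.1, 159.3]
orientation: [-2.34, -2.095, 0.0]
force: [-0.2, 0.3, -0.8]
opening: 48.7
```

```bash
python3 -c "
from h import *
look('wrist','w5');look('scene','s5',(280,100,480,300),3)"
```

```text
w5 5.35 [ 590.4 -265.1  159.3] [-2.34  -2.095  0.   ] 48.7 [ 0.29  0.4   0.08  1.46 -0.03  1.28  0.26] [-0.2  0.3 -0.8]
s5 5.4 [ 590.7 -264.   159.4] [-2.339 -2.096 -0.   ] 48.7 [ 0.29  0.4   0.08  1.46 -0.03  1.28  0.26] [ 0.5  0.8 -1. ]
```

View pics/w5.png

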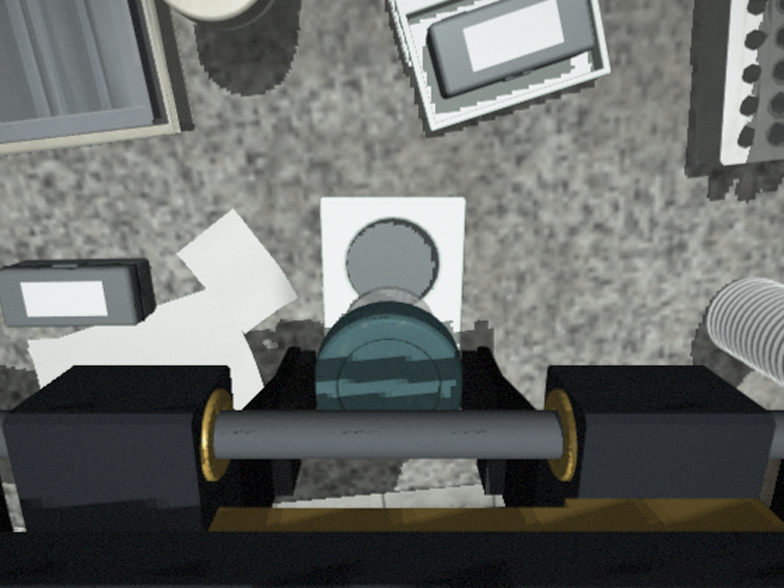

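View pics/s5.png

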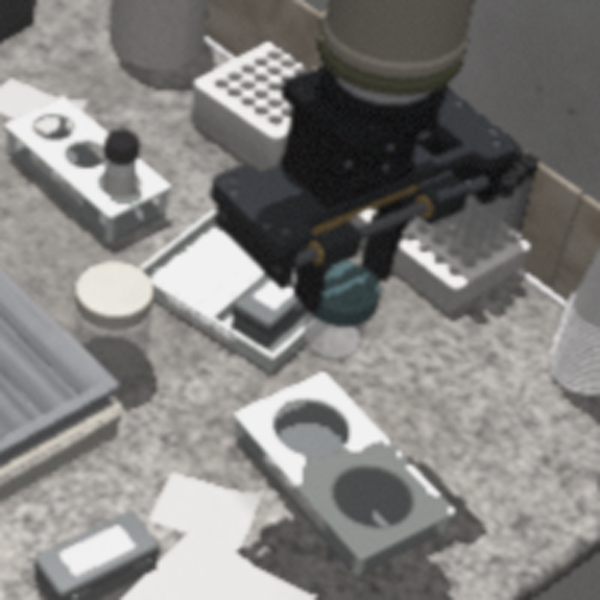

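```bash
python3 - <<'E'
from h import *
w=ld('w5');S=lambda u,v:(u/1.4,v/1.4)
print(ray(0,S(392,263),28,w), ray(0,S(321,198),28,w),ray(0,S(465,198),28,w))
c=ray(0,S(392,263),28,w)
im=w['im'].copy()
for X in (circ(c,28,29),):
    cv2.polylines(im,[proj(0,X,w).round().astype(int)],True,(255,0,0),1)
save(im,'o5',(200,120,360,300),4)
E
```

```text
[ 593.43347991 -260.43562271] [ 555.84462839 -216.45323676] [ 640.82194321 -225.95055772]
```

View pics/o5.png

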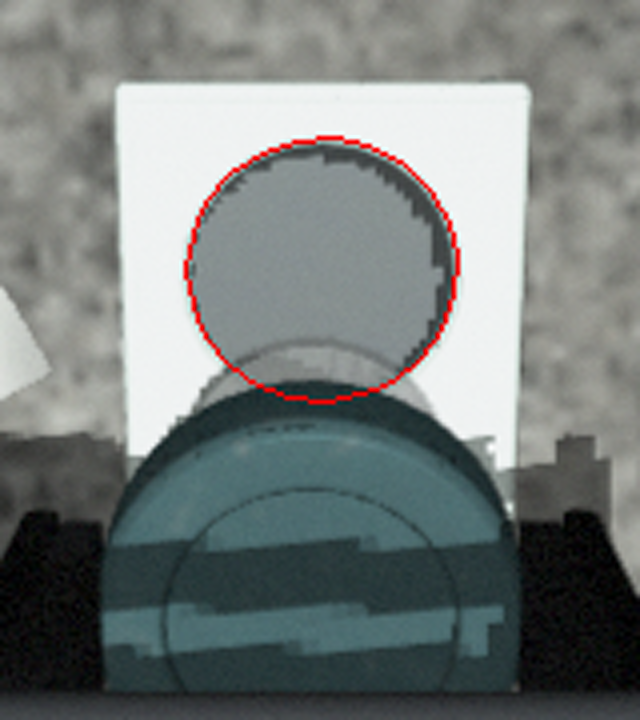

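>>> {"fn": "jog_arm", "kwargs": {"increments": "0 0 0 0.0026 0.005 -0.02 1;0 0 0 0 0 -0.03 1;0 0 0 0 0 -0.03 1;0 0 0 0 0 -0.018 1;0 0 0 0 0 0 1;0 0 0 0 0 0 1"}}

```text
t: 6.05
ee_pos: [593.8, -259.0, 62.4]
orientation: [2.337, 2.099, 0.001]
force: [-0.1, -1.2, -0.7]
opening: 49.2
```

```bash
python3 -c "
from h import *
look('scene','s6',(330,130,450,290),4);look('side','d6',(340,130,460,290),4)"; cd pics; python3 -c "
import cv2,numpy as np
a=cv2.imread('s6.png');b=cv2.imread('d6.png');cv2.imwrite('j6.png',cv2.resize(np.hstack([a,b]),None,fx=.8,fy=.8))"
```

```text
s6 6.05 [ 593.8 -259.    62.4] [2.337e+00 2.099e+00 1.000e-03] 49.2 [ 0.29  0.48  0.07  1.56 -0.04  1.1   0.26] [-0.1 -1.2 -0.7]
d6 6.1 [ 594.3 -259.4   63.1] [2.336e+00 2.098e+00 2.000e-03] 48.5 [ 0.29  0.48  0.07  1.56 -0.04  1.1   0.26] [ 0.3  0.3 -0.4]
```

View pics/j6.png

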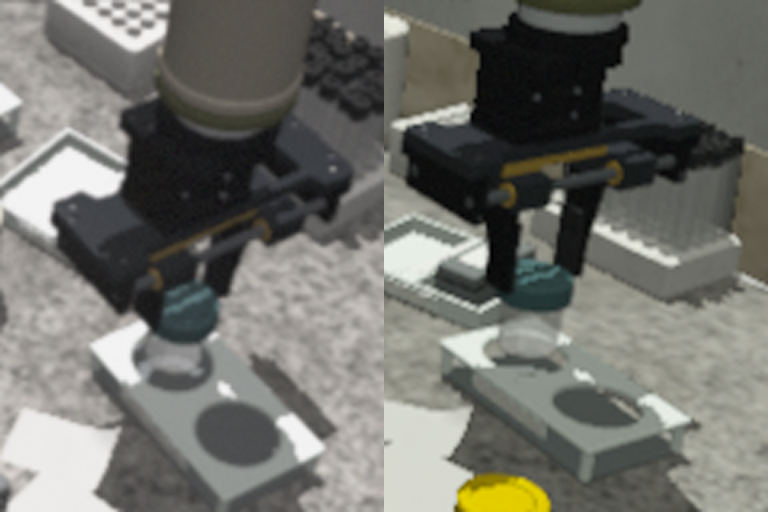

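>>> {"fn": "jog_arm", "kwargs": {"increments": "0 0 0 0 0 -0.01 1;0 0 0 0 0 -0.01 1;0 0 0 0 0 -0.004 1;0 0 0 0 0 0 1;0 0 0 0 0 0 1"}}

```text
t: 6.65
ee_pos: [593.3, -259.7, 37.3]
orientation: [-2.338, -2.098, 0.0]
force: [0.1, 0.4, -0.6]
opening: 48.7
```

>>> {"fn": "jog_arm", "kwargs": {"increments": "0 0 0 0 0 0 0.2;0 0 0 0 0 0 0.2;0 0 0 0 0 0 0.2;0 0 0 0 0 0.015 0.2;0 0 0 0 0 0.03 0.1;0 0 0 0 0 0.04 0;0 0 0 0 0 0.04 0;0 0 0 -0.028 -0.025 0.02 0;0 0 0 -0.028 -0.025 0.01 0;0 0 0 -0.028 -0.025 0.005 0;0 0 0 -0.028 -0.025 0 0;0 0 0 -0.028 -0.025 0 0;0 0 0 -0.028 -0.025 0 0;0 0 0 0 0 0 0;0 0 0 0 0 0 0"}}

```text
t: 8.15
ee_pos: [425.0, -410.5, 198.9]
orientation: [2.339, 2.095, 0.001]
force: [0.3, 1.0, -0.8]
opening: 86.9
```

```bash
python3 -c "
from h import *
look('wrist','w7');look('scene','s7',(330,180,450,300),4)"
```

```text
w7 8.15 [ 425.  -410.5  198.9] [2.339e+00 2.095e+00 1.000e-03] 86.9 [ 0.54  0.25  0.19  1.57 -0.05  1.32  0.62] [ 0.3  1.  -0.8]
s7 8.2 [ 426.  -409.5  198.6] [2.337e+00 2.098e+00 1.000e-03] 86.7 [ 0.53  0.25  0.19  1.57 -0.05  1.32  0.62] [ 0.7 -1.1  0.4]
```

View pics/w7.png

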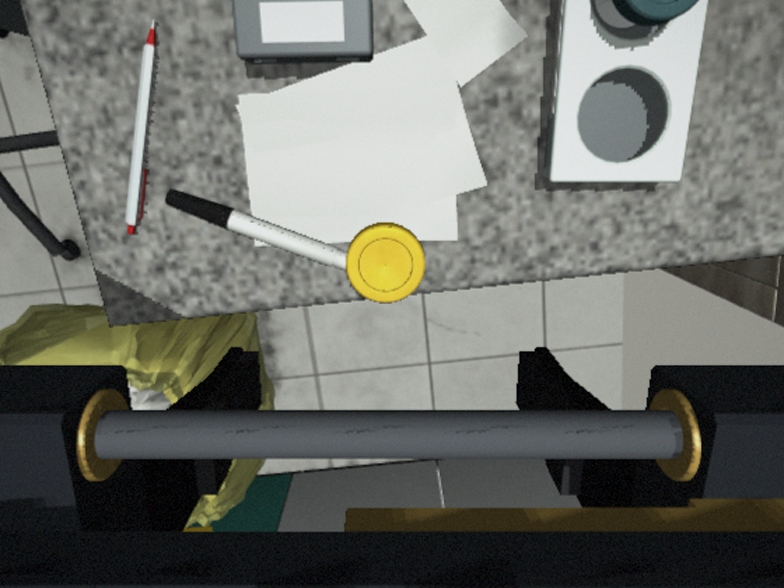

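View pics/s7.png

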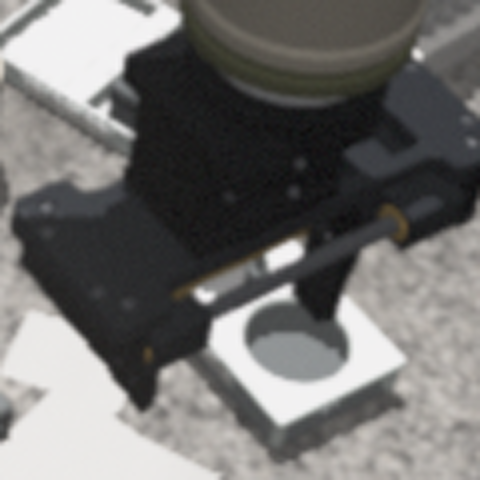

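```bash
python3 - <<'E'
from h import *
w=ld('w7');S=lambda u,v:(u/1.4,v/1.4)
print('yel',ray(0,S(385.5,263),57,w),'well',ray(0,S(623.5,114),28,w))
print('case corners',ray(0,S(238,56),30,w),ray(0,S(372,58),30,w))
E
```

```text
yel [ 423.92073753 -407.93827602] well [ 585.58236743 -334.28758567]
case corners [ 347.18971768 -273.70288227] [ 429.38966356 -283.97436546]
```

>>> {"fn": "jog_arm", "kwargs": {"increments": "0 0 0 -0.0013 0.0015 -0.03 0;0 0 0 0 0 -0.03 0;0 0 0 0 0 -0.03 0;0 0 0 0 0 -0.03 0;0 0 0 0 0 -0.025 0;0 0 0 0 0 -0.015 0;0 0 0 0 0 -0.007 0;0 0 0 0 0 0 0;0 0 0 0 0 0 0;0 0 0 0 0 0 1;0 0 0 0 0 0 1;0 0 0 0 0 0 1;0 0 0 0 0 0 1;0 0 0 0 0 0 1;0 0 0 0 0 0 1", "newtons": 15}}

```text
t: 9.75
ee_pos: [424.1, -408.3, 30.7]
orientation: [2.338, 2.098, 0.0]
force: [0.2, 0.1, 0.8]
opening: 49.5
```

>>> {"fn": "jog_arm", "kwargs": {"increments": "0 0 0 0 0 0.015 1;0 0 0 0 0 0.03 1;0 0 0 0 0 0.03 1;0 0 0 0 0 0.03 1;0 0 0 0.0202 0.0094 0.01 1;0 0 0 0.0202 0.0094 0 1;0 0 0 0.0202 0.0094 0 1;0 0 0 0.0202 0.0094 0 1;0 0 0 0.0202 0.0094 0 1;0 0 0 0.0202 0.0094 0 1;0 0 0 0.0202 0.0094 0 1;0 0 0 0.0202 0.0094 0 1;0 0 0 0 0 0 1;0 0 0 0 0 0 1"}}

```text
t: 11.15
ee_pos: [585.7, -333.1, 146.2]
orientation: [2.337, 2.099, -0.0]
force: [-0.8, -0.6, -0.4]
opening: 49.2
```

```bash
python3 -c "
from h import *
look('wrist','w8')"
```

```text
w8 11.15 [ 585.7 -333.1  146.2] [ 2.337  2.099 -0.   ] 49.2 [ 0.36  0.47  0.12  1.4  -0.06  1.28  0.38] [-0.8 -0.6 -0.4]
```

View pics/w8.png

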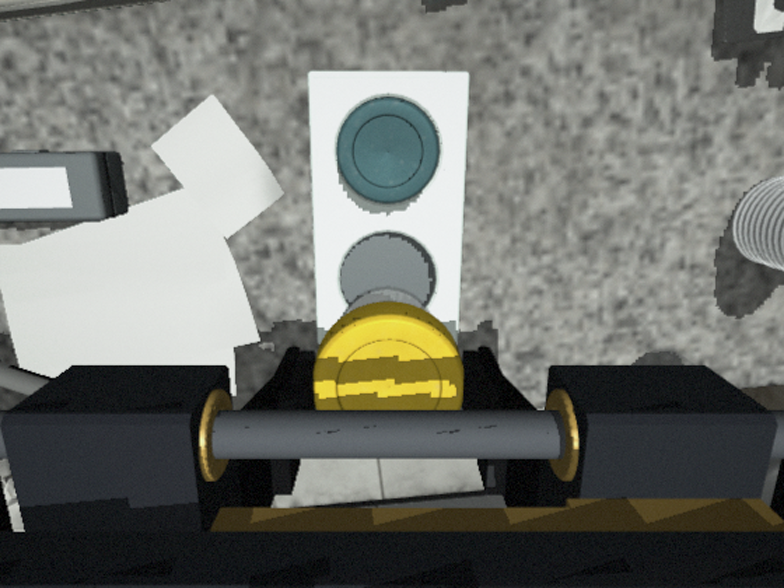

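>>> {"fn": "jog_arm", "kwargs": {"increments": "0 0 0 0 0 -0.02 1;0 0 0 0 0 -0.03 1;0 0 0 0 0 -0.025 1;0 0 0 0 0 -0.015 1;0 0 0 0 0 -0.01 1;0 0 0 0 0 -0.007 1;0 0 0 0 0 -0.003 1;0 0 0 0 0 0 1;0 0 0 0 0 0 1"}}

```text
t: 12.1
ee_pos: [586.2, -333.4, 36.6]
orientation: [2.337, 2.098, 0.001]
force: [0.3, 0.0, -0.8]
opening: 49.0
```

>>> {"fn": "jog_arm", "kwargs": {"increments": "0 0 0 0 0 0 0.2;0 0 0 0 0 0 0.2;0 0 0 0 0 0 0.2;0 0 0 0 0 0.015 0.2;0 0 0 0 0 0.03 0.1;0 0 0 0 0 0.04 0;0 0 -0.1437 -0.01 0 0.04 0;0 0 -0.1437 -0.018 0.0073 0.038 0;0 0 -0.1437 -0.018 0.0073 0 0;0 0 -0.1437 -0.018 0.0073 0 0;0 0 -0.1437 -0.018 0.0073 0 0;0 0 -0.1437 -0.018 0.0073 0 0;0 0 -0.1437 -0.018 0.0073 0 0;0 0 -0.1437 -0.018 0.0073 0 0;0 0 -0.1437 -0.02 0.0073 0 0;0 0 -0.1437 -0.02 0.0073 0 0;0 0 -0.1437 -0.02 0.0073 0 0;0 0 0 0 0 0 0;0 0 0 0 0 0 0;0 0 0 0 0 0 0"}}

```text
t: 14.1
ee_pos: [390.5, -260.3, 199.3]
orientation: [3.136, -0.181, 0.002]
force: [0.1, 0.2, -0.9]
opening: 87.1
```

```bash
python3 -c "
from h import *
look('wrist','w9');look('scene','s9',(330,180,450,300),4)"
```

```text
w9 14.1 [ 390.5 -260.3  199.3] [ 3.136e+00 -1.810e-01  2.000e-03] 87.1 [ 0.21 -0.02  0.28  1.87  0.01  1.29 -1.2 ] [ 0.1  0.2 -0.9]
s9 14.15 [ 390.4 -260.2  199. ] [ 3.136e+00 -1.820e-01  1.000e-03] 87.3 [ 0.21 -0.02  0.28  1.87  0.01  1.29 -1.2 ] [-0.5  0.3 -0.4]
```

View pics/w9.png

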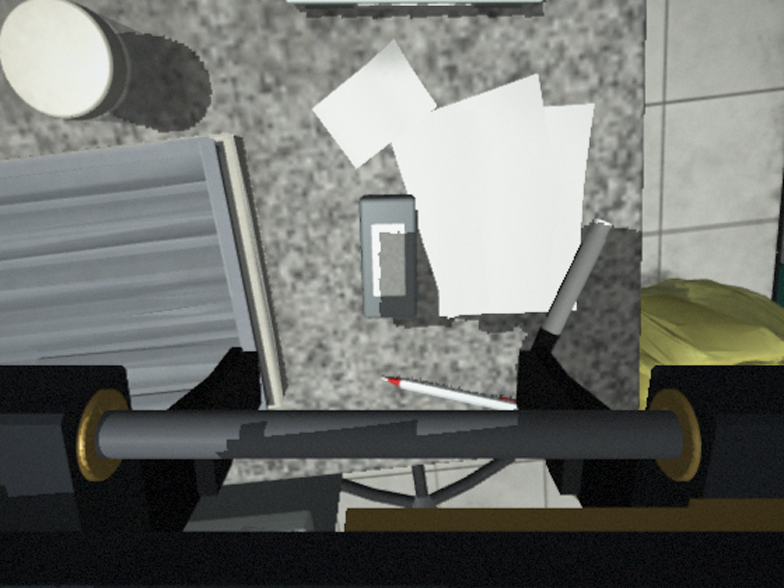

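View pics/s9.png

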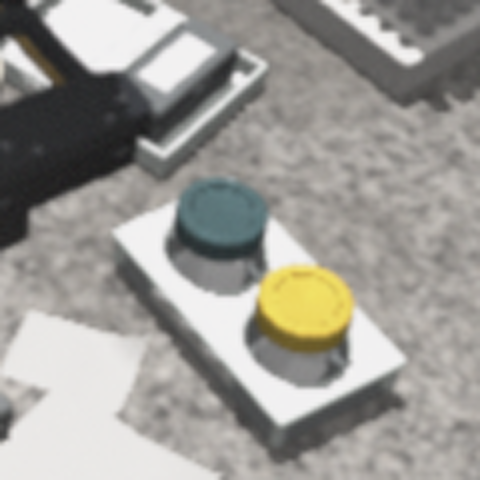

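```bash
python3 - <<'E'
from h import *
w=ld('w9');S=lambda u,v:(u/1.4,v/1.4)
print(*fit([(w,S(360.5,197),(42,19,31)),(w,S(414,197),(42,-19,31)),(w,S(361,316),(-42,19,31)),(w,S(414.5,317),(-42,-19,31))],[390,-260,-.1]))
E
```

```text
[ 3.89943009e+02 -2.59231730e+02 -1.14475222e-01] [[-1.3 -0.1]
 [ 1.4 -0.2]
 [-0.2  0.6]
 [-0.  -0.2]]
```

>>> {"fn": "jog_arm", "kwargs": {"increments": "0 0 0 -0.0015 0.001 -0.03 0;0 0 0 0 0 -0.03 0;0 0 0 0 0 -0.03 0;0 0 0 0 0 -0.03 0;0 0 0 0 0 -0.03 0;0 0 0 0 0 -0.018 0;0 0 0 0 0 -0.01 0;0 0 0 0 0 -0.004 0;0 0 0 0 0 0 0;0 0 0 0 0 0 0;0 0 0 0 0 0 1;0 0 0 0 0 0 1;0 0 0 0 0 0 1;0 0 0 0 0 0 1;0 0 0 0 0 0 1;0 0 0 0 0 0 1;0 0 0 0 0 0 1", "newtons": 20}}

```text
t: 15.9
ee_pos: [388.2, -259.1, 16.7]
orientation: [3.136, -0.185, -0.0]
force: [-0.9, 0.1, -0.9]
opening: 38.9
```

>>> {"fn": "jog_arm", "kwargs": {"increments": "0 0 0 0 0 0.015 1;0 0 0 0 0 0.03 1;0 0 0 0 0 0.04 1;0 0 0 0 0 0.04 1;0 0 0.031 0.0268 0.0193 0.01 1;0 0 0.031 0.0268 0.0193 0 1;0 0 0.031 0.0268 0.0193 0 1;0 0 0.031 0.0268 0.0193 0 1;0 0 0.031 0.0268 0.0193 0 1;0 0 0.031 0.0268 0.0193 0 1;0 0 0.031 0.0268 0.0193 0 1;0 0 0.031 0.0268 0.0193 0 1;0 0 0.031 0.0268 0.0193 0 1;0 0 0.031 0.0268 0.0193 0 1;0 0 0 0 0 0 1;0 0 0 0 0 0 1"}}

```text
t: 17.5
ee_pos: [656.2, -65.7, 150.9]
orientation: [3.127, 0.303, -0.002]
force: [-0.3, -0.6, -0.1]
opening: 0.4
```

```bash
python3 -c "
from h import *
look('wrist','w10');look('scene','s10',(280,120,440,240),5)"
```

```text
w10 17.5 [656.2 -65.7 150.9] [ 3.127e+00  3.030e-01 -2.000e-03] 0.4 [-0.04  0.44  0.1   1.43 -0.04  1.28 -1.32] [-0.3 -0.6 -0.1]
s10 17.55 [655.8 -66.7 151.3] [ 3.127e+00  3.000e-01 -1.000e-03] 0.5 [-0.04  0.43  0.1   1.43 -0.04  1.28 -1.32] [-0.1 -0.1 -0.1]
```

View pics/w10.png

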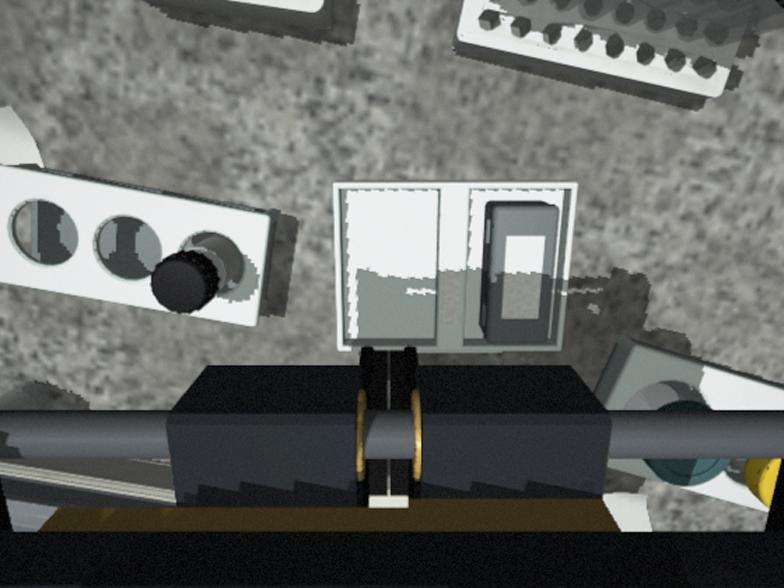

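View pics/s10.png

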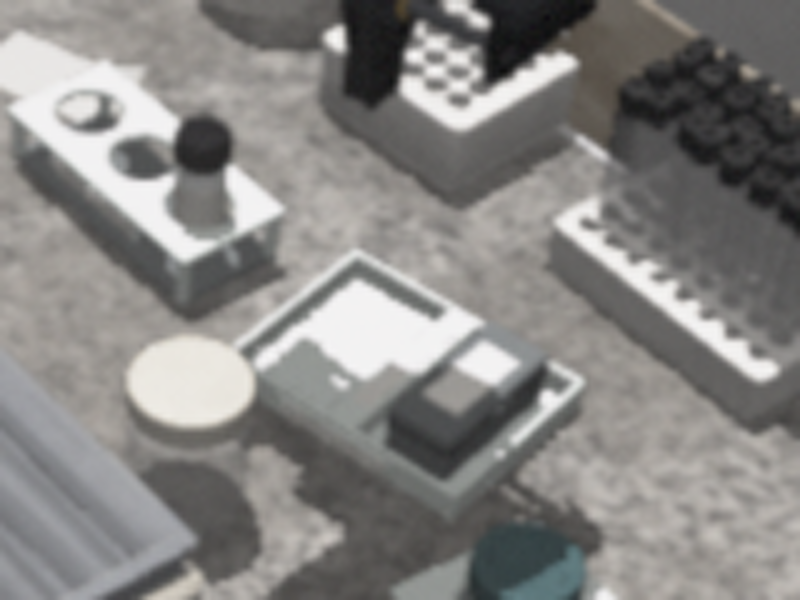

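```bash
python3 -c "
from h import *
look('scene','s11');look('side','d11')"
```

```text
s11 17.6 [655.6 -67.3 151.6] [ 3.127e+00  2.990e-01 -1.000e-03] 0.6 [-0.04  0.43  0.1   1.43 -0.04  1.28 -1.32] [ 0.3  0.6 -1. ]
d11 17.65 [655.6 -67.4 151.8] [ 3.127  0.299 -0.   ] 0.8 [-0.04  0.43  0.1   1.43 -0.04  1.28 -1.32] [-0.4 -0.5  0.3]
```

View pics/s11.png

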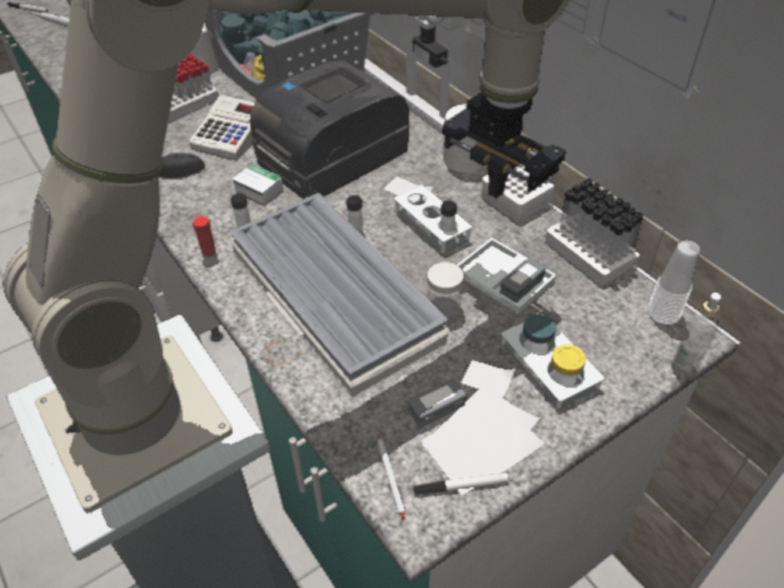

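```bash
python3 - <<'E'
from h import *
w=ld('w10');S=lambda u,v:(u/1.4,v/1.4)
print(*fit([(w,S(334,183),(54,73,18)),(w,S(577,183),(54,-73,18)),(w,S(338,350),(-54,73,18)),(w,S(562,351),(-54,-73,18))],[660,-105,.19]))
save(ld('s11')['im'],'c11',(280,260,350,310),10)
save(ld('d11')['im'],'e11',(270,240,350,300),9)
E
```

```text
[ 6.63014503e+02 -1.04647144e+02  1.91659266e-01] [[-1.1 -0.6]
 [ 1.5 -0.5]
 [-0.5  1.1]
 [ 0.   0.5]]
```

View pics/c11.png

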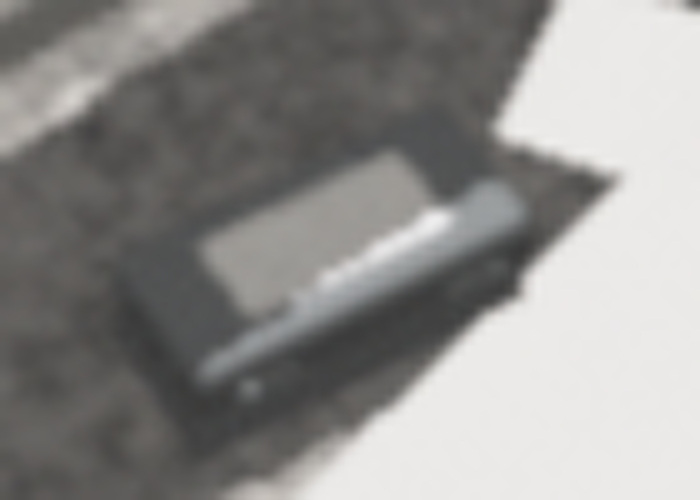

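View pics/e11.png

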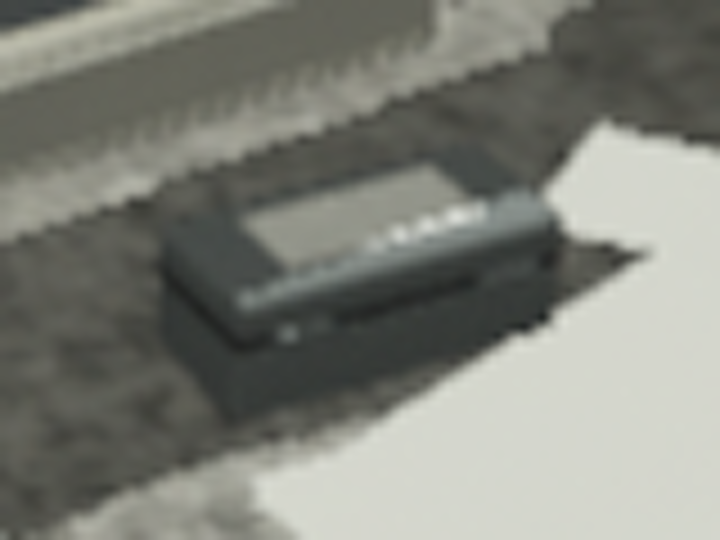

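>>> {"fn": "jog_arm", "kwargs": {"increments": "0 0 -0.031 -0.0268 -0.0193 0.01 0;0 0 -0.031 -0.0268 -0.0193 0.01 0;0 0 -0.031 -0.0268 -0.0193 0.01 0;0 0 -0.031 -0.0268 -0.0193 0.01 0;0 0 -0.031 -0.0268 -0.0193 0 0;0 0 -0.031 -0.0268 -0.0193 0 0;0 0 -0.031 -0.0268 -0.0193 0 0;0 0 -0.031 -0.0268 -0.0193 0 0;0 0 -0.031 -0.0268 -0.0193 0 0;0 0 -0.031 -0.0268 -0.0193 0 0;0 0 0 0 0 0 0;0 0 0 0 0 0 0"}}

```text
t: 18.9
ee_pos: [387.7, -259.5, 192.1]
orientation: [-3.136, 0.188, -0.002]
force: [-0.2, 1.0, 0.0]
opening: 84.6
```

```bash
python3 -c "
from h import *
look('wrist','w12')"
```

```text
w12 18.9 [ 387.7 -259.5  192.1] [-3.136e+00  1.880e-01 -2.000e-03] 84.6 [ 0.2  -0.03  0.29  1.89  0.01  1.28 -1.2 ] [-0.2  1.   0. ]
```

View pics/w12.png

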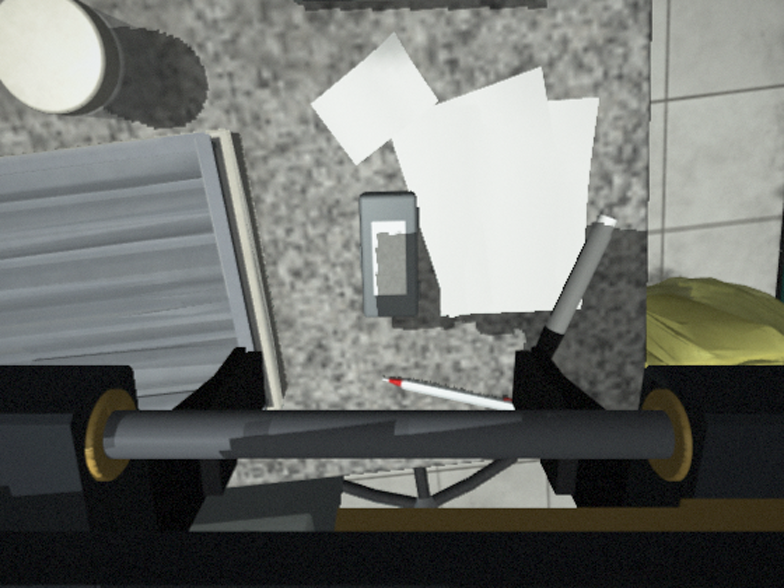

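>>> {"fn": "jog_arm", "kwargs": {"increments": "0 0 0 0.001 0.0005 -0.03 0;0 0 0 0 0 -0.03 0;0 0 0 0 0 -0.03 0;0 0 0 0 0 -0.03 0;0 0 0 0 0 -0.03 0;0 0 0 0 0 -0.018 0;0 0 0 0 0 -0.01 0;0 0 0 0 0 -0.005 0;0 0 0 0 0 0 0;0 0 0 0 0 0 0;0 0 0 0 0 0 1;0 0 0 0 0 0 1;0 0 0 0 0 0 1;0 0 0 0 0 0 1;0 0 0 0 0 0 1;0 0 0 0 0 0 1;0 0 0 0 0 0 1;0 0 0 0 0 0.01 1;0 0 0 0 0 0.02 1;0 0 0 0 0 0.02 1", "newtons": 40}}

```text
t: 20.95
ee_pos: [388.9, -258.6, 59.7]
orientation: [3.136, -0.185, -0.001]
force: [0.1, -0.8, -0.1]
opening: 36.7
```

>>> {"fn": "jog_arm", "kwargs": {"increments": "0 0 0 0 0 0 1;0 0 0 0 0 0 1"}}

```text
t: 21.15
ee_pos: [389.5, -258.6, 59.1]
orientation: [3.136, -0.185, 0.002]
force: [0.5, 0.1, -1.7]
opening: 36.6
```

```bash
python3 -c "
from h import *
look('wrist','w13');look('side','d13',(250,180,370,300),5)"
```

```text
w13 21.15 [ 389.5 -258.6   59.1] [ 3.136e+00 -1.850e-01  2.000e-03] 36.6 [ 0.21  0.12  0.29  2.04 -0.04  0.98 -1.16] [ 0.5  0.1 -1.7]
d13 21.2 [ 389.  -258.4   58.4] [-3.136  0.185  0.   ] 36.9 [ 0.21  0.12  0.29  2.05 -0.04  0.98 -1.16] [-0.1  0.4 -0.7]
```

View pics/w13.png

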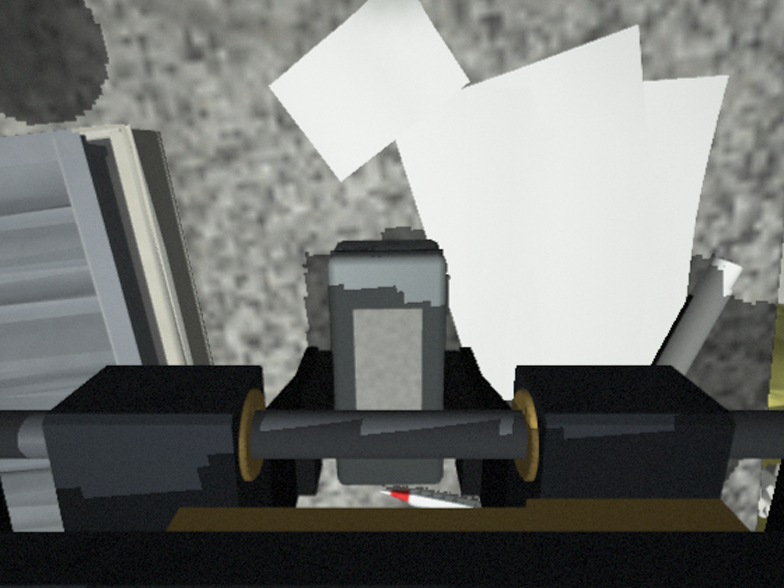

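View pics/d13.png

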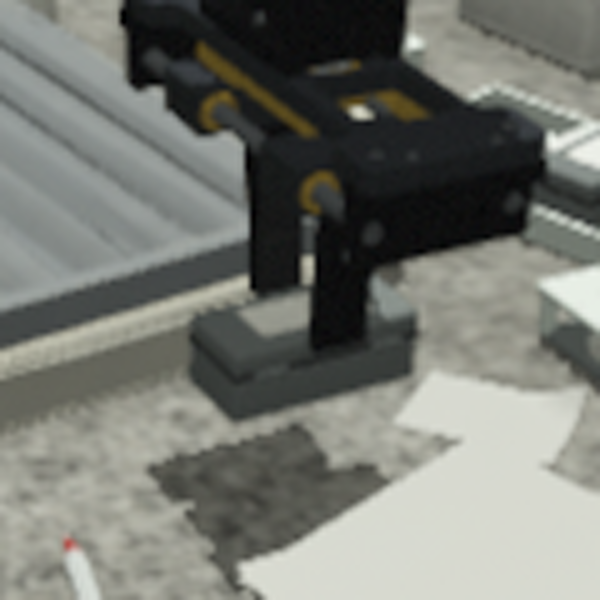

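>>> {"fn": "jog_arm", "kwargs": {"increments": "0 0 0 0 0 0.02 1;0 0 0 0 0 0.03 1;0 0 0 0 0 0.03 1;0 0 0.031 0.0267 0.0193 0 1;0 0 0.031 0.0267 0.0193 0 1;0 0 0.031 0.0267 0.0193 0 1;0 0 0.031 0.0267 0.0193 0 1;0 0 0.031 0.0267 0.0193 0 1;0 0 0.031 0.0267 0.0193 0 1;0 0 0.031 0.0267 0.0193 0 1;0 0 0.031 0.0267 0.0193 0 1;0 0 0.031 0.0267 0.0193 0 1;0 0 0.031 0.0267 0.0193 0 1;0 0 0 0 0 0 1;0 0 0 0 0 0 1"}}

```text
t: 22.75
ee_pos: [655.8, -65.0, 136.9]
orientation: [-3.127, -0.303, 0.004]
force: [-0.1, -0.9, -1.4]
opening: 37.2
```

```bash
python3 -c "
from h import *
look('wrist','w14');look('scene','s14',(300,100,440,240),4)"
```

```text
w14 22.75 [655.8 -65.  136.9] [-3.127 -0.303  0.004] 37.2 [-0.05  0.44  0.11  1.45 -0.05  1.25 -1.32] [-0.1 -0.9 -1.4]
s14 22.8 [655.5 -66.1 137.4] [ 3.127e+00  3.010e-01 -3.000e-03] 36.3 [-0.05  0.44  0.11  1.45 -0.05  1.25 -1.32] [-1.3 -0.1 -0.4]
```

View pics/w14.png

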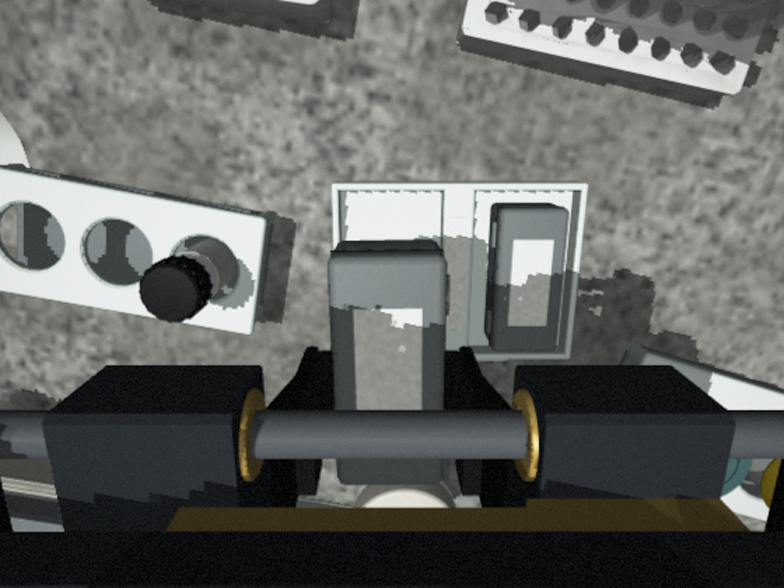

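View pics/s14.png

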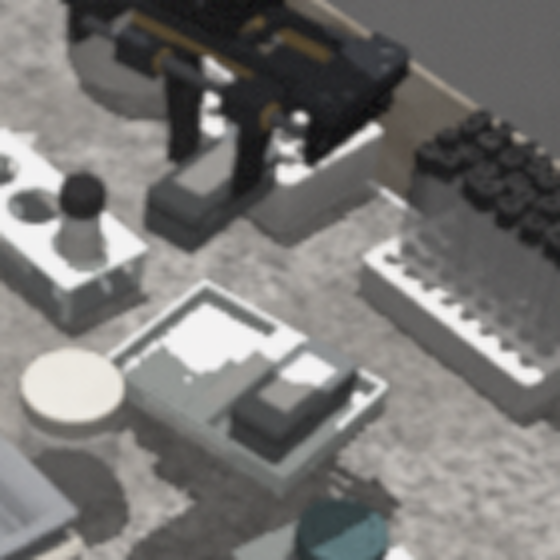

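>>> {"fn": "jog_arm", "kwargs": {"increments": "0 0 0 0 0 -0.02 1;0 0 0 0 0 -0.03 1;0 0 0 0 0 -0.03 1;0 0 0 0 0 -0.02 1;0 0 0 0 0 -0.01 1;0 0 0 0 0 -0.004 1;0 0 0 0 0 0 1;0 0 0 0 0 0 1"}}

```text
t: 23.65
ee_pos: [657.0, -65.8, 26.0]
orientation: [3.127, 0.301, 0.003]
force: [1.1, 0.6, -0.8]
opening: 37.0
```

```bash
python3 -c "
from h import *
look('scene','s15',(300,100,440,240),4)"
```

```text
s15 23.65 [657.  -65.8  26. ] [3.127e+00 3.010e-01 3.000e-03] 37.0 [-0.04  0.55  0.1   1.55 -0.06  1.05 -1.31] [ 1.1  0.6 -0.8]
```

View pics/s15.png

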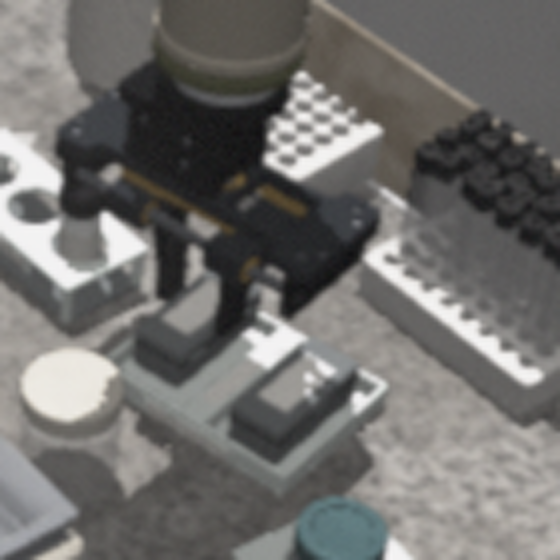

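>>> {"fn": "jog_arm", "kwargs": {"increments": "0 0 0 0 0 -0.0035 1;0 0 0 0 0 0 1;0 0 0 0 0 0 0.4;0 0 0 0 0 0 0.4;0 0 0 0 0 0 0.4;0 0 0 0 0 0 0.4;0 0 0 0 0 0 0.4;0 0 0 0 0 0.02 0.4;0 0 0 0 0 0.03 0.4;0 0 0 0 0 0.04 0.2;0 0 0 0 0 0.04 0;0 0 0 0 0 0.04 0;0 0 0 0 0 0 0"}}

```text
t: 25.0
ee_pos: [659.1, -65.9, 198.1]
orientation: [3.126, 0.301, 0.016]
force: [-0.2, 0.0, -0.1]
opening: 76.6
```

```bash
python3 -c "
from h import *
look('wrist','w16');look('scene','s16',(300,100,440,240),4)"
```

```text
w16 25.0 [659.1 -65.9 198.1] [3.126 0.301 0.016] 76.6 [-0.05  0.41  0.11  1.37 -0.05  1.35 -1.32] [-0.2  0.  -0.1]
s16 25.05 [657.9 -65.8 194.6] [3.126 0.301 0.009] 80.2 [-0.05  0.41  0.11  1.38 -0.05  1.35 -1.32] [ 0.5  0.4 -1.4]
```

View pics/w16.png

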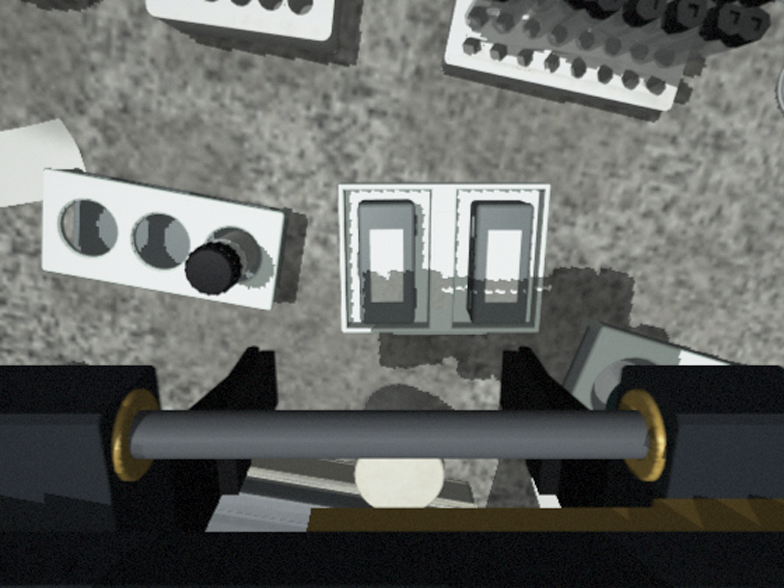

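View pics/s16.png

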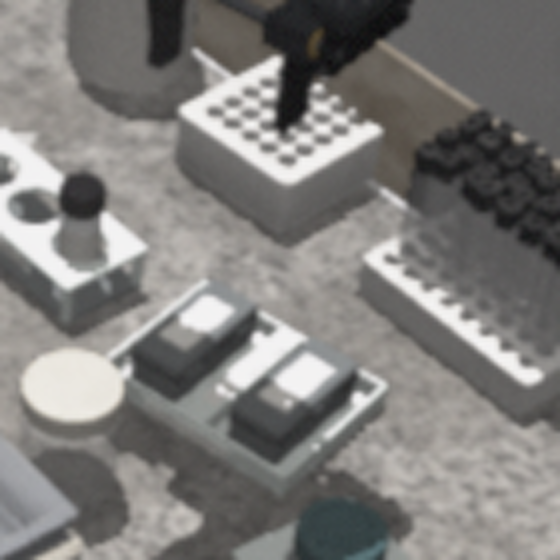

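>>> {"fn": "jog_arm", "kwargs": {"increments": "0 0 -0.019 -0.0139 0.022 0 0;0 0 -0.019 -0.0139 0.022 0 0;0 0 -0.019 -0.0139 0.022 0 0;0 0 -0.019 -0.0139 0.022 0 0;0 0 -0.019 -0.0139 0.022 0 0;0 0 -0.019 -0.0139 0.022 0 0;0 0 -0.019 -0.0139 0.022 0 0;0 0 -0.019 -0.0139 0.022 0 0;0 0 -0.019 -0.0139 0.022 0 0;0 0 -0.019 -0.0139 0.022 0 0;0 0 0 0 0 0 0;0 0 0 0 0 0 0"}}

```text
t: 26.3
ee_pos: [516.6, 154.3, 190.0]
orientation: [3.141, 0.006, -0.003]
force: [0.7, -0.8, 0.0]
opening: 86.7
```

```bash
python3 -c "
from h import *
look('wrist','w17')"
```

```text
w17 26.3 [516.6 154.3 190. ] [ 3.141e+00  6.000e-03 -3.000e-03] 86.7 [-0.36  0.15 -0.02  1.71  0.    1.28 -1.94] [ 0.7 -0.8  0. ]
```

View pics/w17.png

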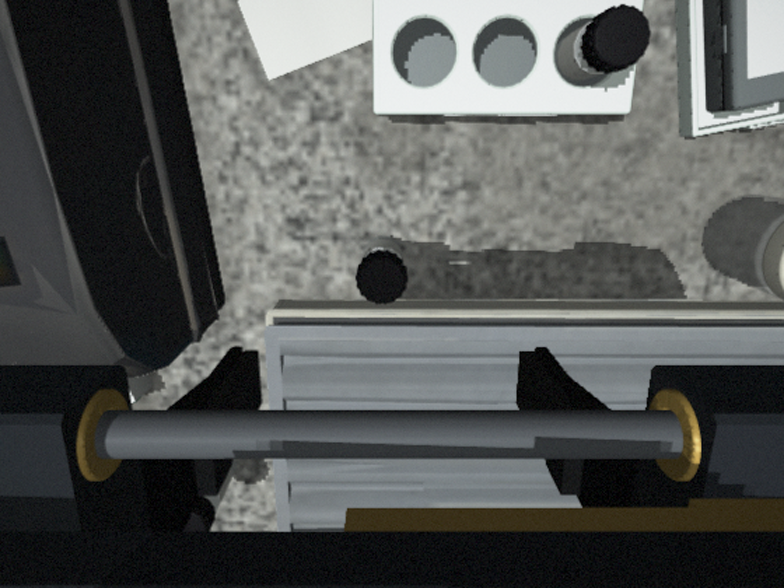

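```bash
python3 - <<'E'
from h import *
w=ld('w17');S=lambda u,v:(u/1.4,v/1.4)
print('ua',ray(0,S(382,274),80,w))
for px in [(222,300),(165,0)]: print('box base',ray(0,S(*px),0,w))
for px in [(205,320),(125,0),(150,370)]: print('box?',[ray(0,S(*px),z,w).round().tolist() for z in (30,100,130)])
print('holes',ray(0,S(424,51),36,w),ray(0,S(505,51),36,w))
p=vision.camera_params('scene'); q=vision.camera_params('side')
im=cv2.imread('pics/scene0.png')[:,:,::-1]; save(im,'b1',(150,40,310,150),5)
im=cv2.imread('pics/side0.png')[:,:,::-1]; save(im,'b2',(170,90,330,190),5)
E
```

```text
ua [519.51121949 158.32277262]
box base [478.9924371  278.31625438]
box base [678.97697447 297.35715927]
box? [[474.0, 281.0], [498.0, 256.0], [509.0, 245.0]]
box? [[672.0, 309.0], [656.0, 278.0], [649.0, 264.0]]
box? [[436.0, 324.0], [468.0, 290.0], [482.0, 275.0]]
holes [644.20246085 133.88222727] [644.33600987  86.03120941]
```

View pics/b1.png

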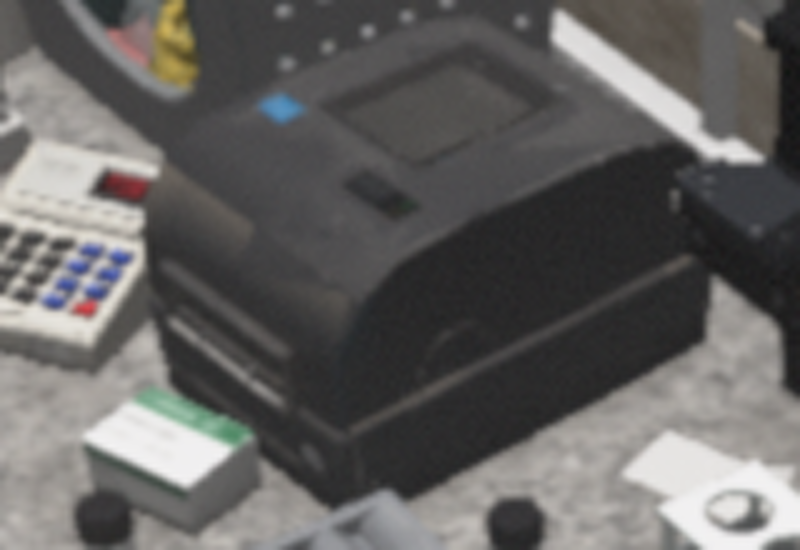

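View pics/b2.png

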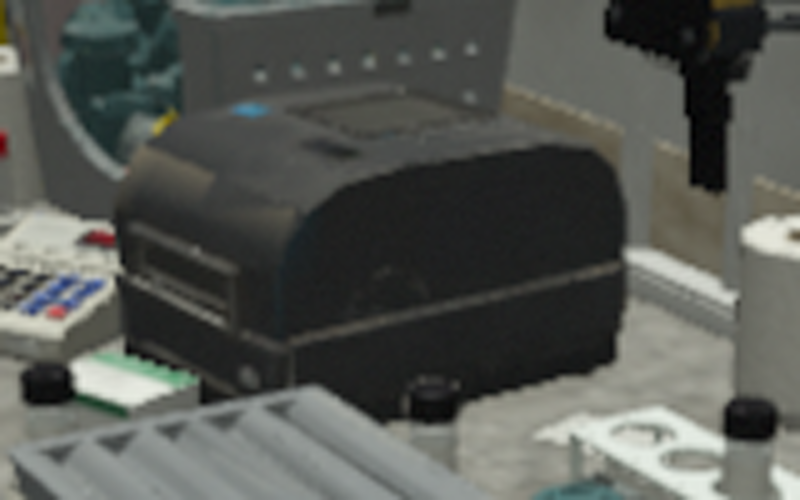

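>>> {"fn": "jog_arm", "kwargs": {"increments": "0 0 0 0.0015 0.0035 -0.02 0;0 0 0 0 0 -0.03 0;0 0 0 0 0 -0.03 0;0 0 0 0 0 -0.03 0;0 0 0 0 0 -0.018 0;0 0 0 0 0 -0.01 0;0 0 0 0 0 -0.004 0;0 0 0 0 0 0 0;0 0 0 0 0 0 0", "newtons": 15}}

```text
t: 27.25
ee_pos: [519.5, 157.9, 50.1]
orientation: [-3.141, -0.003, -0.002]
force: [-0.2, -0.7, 0.7]
opening: 87.1
```

```bash
python3 -c "
from h import *
look('wrist','w18')"
```

```text
w18 27.25 [519.5 157.9  50.1] [-3.141e+00 -3.000e-03 -2.000e-03] 87.1 [-0.36  0.29 -0.02  1.85  0.01  1.   -1.95] [-0.2 -0.7  0.7]
```

View pics/w18.png

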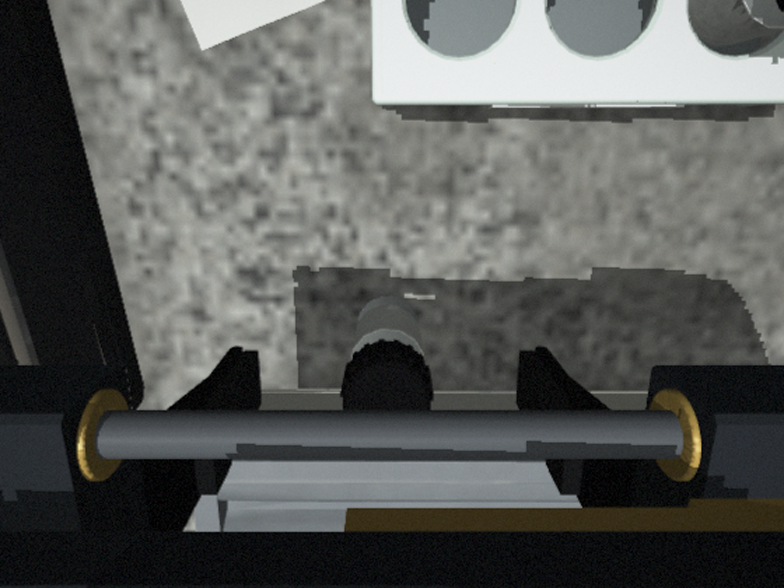

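```bash
python3 -c "
from h import *
w=ld('w18')
for x in (515,517,519,521):
    print(x,[ (proj(0,circ((x,157.5),z,15,9),w)*1.4)[0].round().tolist() for z in (62,80)])"
```

```text
515 [[391.0, 339.0], [391.0, 359.0]]
517 [[391.0, 333.0], [391.0, 353.0]]
519 [[391.0, 328.0], [391.0, 347.0]]
521 [[391.0, 322.0], [391.0, 341.0]]
```

>>> {"fn": "jog_arm", "kwargs": {"increments": "0 0 0 0 0 0 1;0 0 0 0 0 0 1;0 0 0 0 0 0 1;0 0 0 0 0 0 1;0 0 0 0 0 0 1;0 0 0 0 0 0 1;0 0 0 0 0 0 1;0 0 0 0 0 0.01 1;0 0 0 0 0 0.02 1"}}

```text
t: 28.2
ee_pos: [517.7, 157.6, 78.8]
orientation: [3.141, 0.004, -0.004]
force: [0.4, 0.5, -0.3]
opening: 23.4
```

```bash
python3 -c "
from h import *
look('wrist','w19')"
```

```text
w19 28.2 [517.7 157.6  78.8] [ 3.141  0.004 -0.004] 23.4 [-0.36  0.26 -0.02  1.83  0.01  1.06 -1.95] [ 0.4  0.5 -0.3]
```

View pics/w19.png

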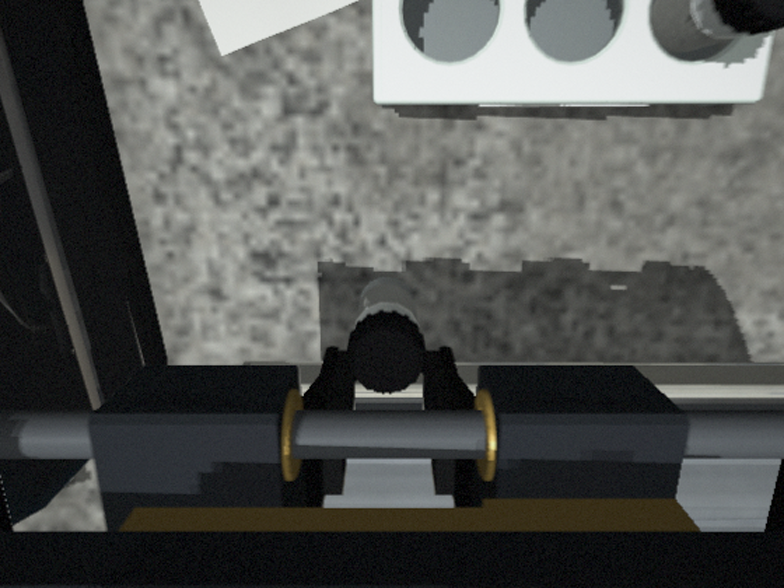

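```bash
python3 -c "
from h import *
w=ld('w19')
for x in (515,519,523,527,531):
  for dz in (0,28):
    a=(proj(0,circ((x,157.5),80+dz,15,37),w)*1.4); print(x,dz,a.min(0).round(),a.max(0).round())
look('side','d19',(210,110,330,230),5);look('scene','s19',(200,70,340,210),5)"
```

```text
515 0 [350. 324.] [430. 398.]
515 28 [344. 354.] [436. 437.]
519 0 [350. 313.] [430. 388.]
519 28 [344. 342.] [437. 427.]
523 0 [349. 303.] [430. 378.]
523 28 [343. 330.] [437. 416.]
527 0 [349. 292.] [430. 369.]
527 28 [343. 318.] [437. 405.]
531 0 [349. 282.] [431. 359.]
531 28 [343. 306.] [438. 394.]
d19 28.25 [520.1 158.4  83.1] [-3.141e+00 -3.000e-03 -5.000e-03] 19.0 [-0.36  0.25 -0.02  1.82  0.01  1.06 -1.95] [0.9 0.9 3.4]
s19 28.3 [520.4 158.6  82.2] [-3.14e+00 -3.00e-03 -7.00e-03] 15.5 [-0.36  0.25 -0.02  1.82  0.01  1.06 -1.95] [-0.3 -0.5  0.3]
```

View pics/d19.png

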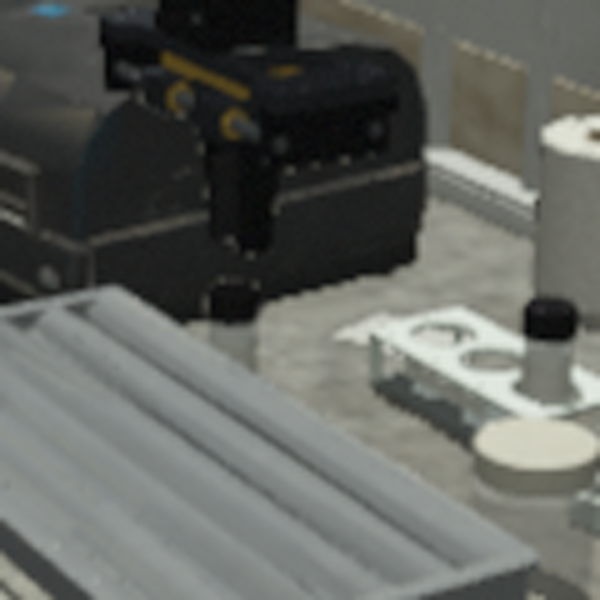

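View pics/s19.png

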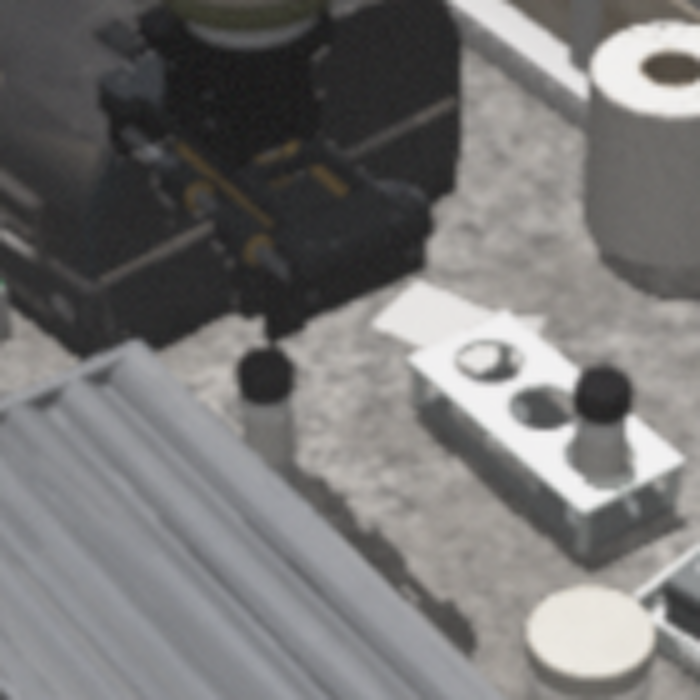

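>>> {"fn": "jog_arm", "kwargs": {"increments": "0 0 0 0 0 0.01 0.4;0 0 0 0 0 0 0.4;0 0 0 0 0 0 0.4;0 0 0 0 0 0 0.4;0 0 0 0 0 0 0.4;0 0 0 0 0 0 0.4;0 0 0 0 0 -0.015 0.4;0 0 0 0 0 -0.015 0.4;0 0 0 0 0 -0.008 0.4;0 0 0 0 0 -0.002 0.4;0 0 0 0 0 0 0.4;0 0 0 0 0 0 1;0 0 0 0 0 0 1;0 0 0 0 0 0 1;0 0 0 0 0 0 1;0 0 0 0 0 0 1;0 0 0 0 0 0 1", "newtons": 15}}

```text
t: 30.05
ee_pos: [518.9, 158.0, 49.4]
orientation: [-3.142, -0.004, -0.001]
force: [0.3, 0.5, 1.7]
opening: 28.8
```

>>> {"fn": "jog_arm", "kwargs": {"increments": "0 0 0 0 0 0.015 1;0 0 0 0 0 0.03 1;0 0 0 0 0 0.04 1;0 0 0.1428 0.0114 -0.0022 0.02 1;0 0 0.1428 0.0114 -0.0022 0 1;0 0 0.1428 0.0114 -0.0022 0 1;0 0 0.1428 0.0114 -0.0022 0 1;0 0 0.1428 0.0114 -0.0022 0 1;0 0 0.1428 0.0114 -0.0022 0 1;0 0 0.1428 0.0114 -0.0022 0 1;0 0 0.1428 0.0114 -0.0022 0 1;0 0 0.1428 0.0114 -0.0022 0 1;0 0 0.1428 0.0114 -0.0022 0 1;0 0 0.1428 0.0114 -0.0022 0 1;0 0 0 0 0 0 1;0 0 0 0 0 0 1"}}

```text
t: 31.65
ee_pos: [643.7, 133.7, 153.7]
orientation: [-2.224, -2.219, 0.001]
force: [-0.5, 0.2, 0.1]
opening: 28.2
```

```bash
python3 -c "
from h import *
look('wrist','w20');look('scene','s20',(230,60,370,200),4)"
```

```text
w20 31.65 [643.7 133.7 153.7] [-2.224e+00 -2.219e+00  1.000e-03] 28.2 [-0.15  0.44 -0.17  1.42  0.07  1.29 -0.32] [-0.5  0.2  0.1]
s20 31.7 [643.6 133.9 154. ] [-2.223 -2.219  0.   ] 28.8 [-0.15  0.44 -0.17  1.42  0.07  1.29 -0.32] [0.5 0.6 0.3]
```

View pics/w20.png

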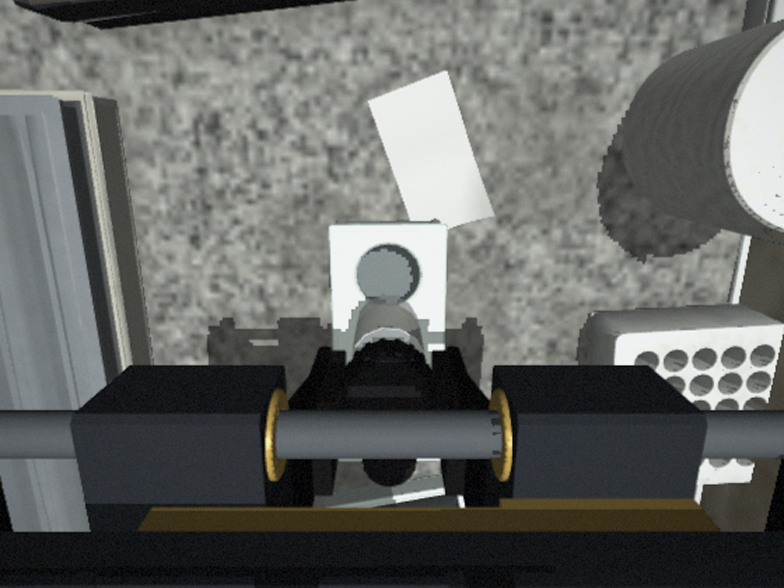

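View pics/s20.png

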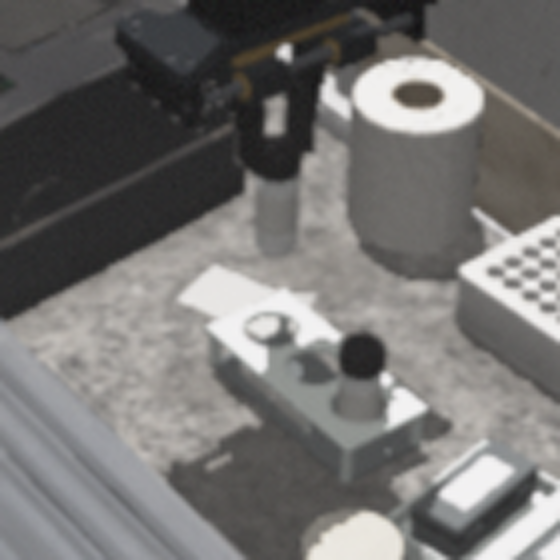

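```bash
python3 -c "
from h import *
w=ld('w20')
im=w['im'].copy()
for c in [(644.3,133.9)]:
    cv2.polylines(im,[proj(0,circ(c,36,19),w).round().astype(int)],True,(255,0,0),1)
save(im,'o20',(220,140,340,300),5)
"
```

```text
(no output)
```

View pics/o20.png

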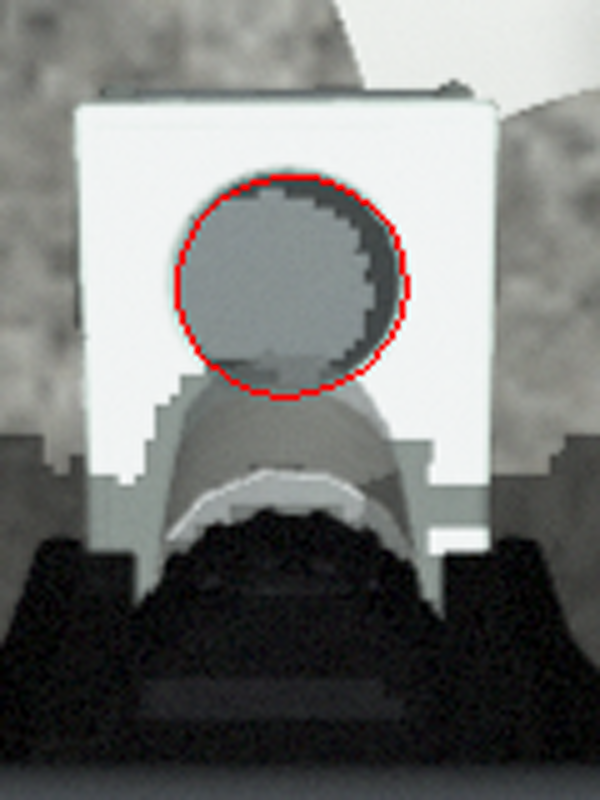

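>>> {"fn": "jog_arm", "kwargs": {"increments": "0 0 0 0 0.0005 -0.02 1;0 0 0 0 0 -0.025 1;0 0 0 0 0 -0.02 1;0 0 0 0 0 0 1;0 0 0 0 0 -0.012 1;0 0 0 0 0 -0.012 1;0 0 0 0 0 -0.006 1;0 0 0 0 0 -0.003 1;0 0 0 0 0 0 1;0 0 0 0 0 0 1"}}

```text
t: 32.75
ee_pos: [644.4, 134.3, 56.6]
orientation: [2.219, 2.224, 0.001]
force: [0.3, -0.5, -0.1]
opening: 28.3
```

```bash
python3 -c "
from h import *
look('scene','s21',(230,60,370,200),4)"
```

```text
s21 32.75 [644.4 134.3  56.6] [2.219e+00 2.224e+00 1.000e-03] 28.3 [-0.15  0.52 -0.16  1.52  0.09  1.11 -0.33] [ 0.3 -0.5 -0.1]
```

View pics/s21.png

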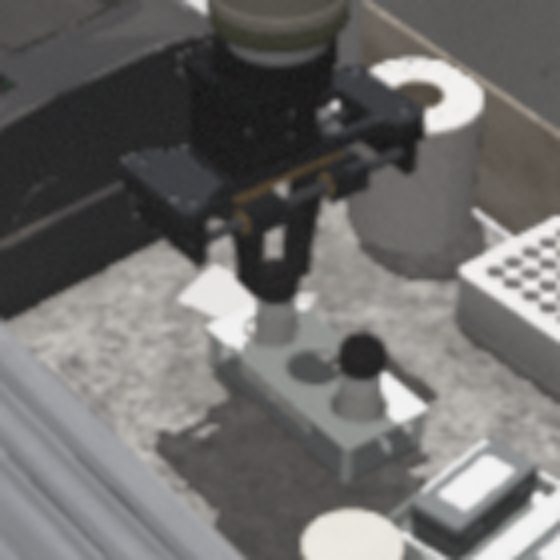

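>>> {"fn": "jog_arm", "kwargs": {"increments": "0 0 0 0 0 -0.0015 1;0 0 0 0 0 0 0.4;0 0 0 0 0 0 0.4;0 0 0 0 0 0 0.4;0 0 0 0 0 0.02 0.4;0 0 0 0 0 0.03 0.4;0 0 0 0 0 0.04 0.4;0 0 0 0 0 0.04 0.4;0 0 0 -0.02 0 0.01 0.4;0 0 0 -0.03 0 0 0.4;0 0 0 -0.03 0 0 0.4;0 0 0 -0.03 0 0 0.4;0 0 0 -0.03 0 0 0.4;0 0 0 -0.03 0 0 0.4;0 0 0 -0.03 0 0 0.4;0 0 0 -0.03 0 0 0.4;0 0 0 -0.03 0.01 0 0.4;0 0 0 -0.02 0.02 0 0.4;0 0 0 -0.01 0.02 0 0.4;0 0 0 -0.01 0.02 0 0.4"}}

```text
t: 34.8
ee_pos: [343.5, 204.9, 195.1]
orientation: [2.218, 2.223, 0.002]
force: [0.3, 0.9, 0.8]
opening: 52.3
```

>>> {"fn": "jog_arm", "kwargs": {"increments": "0 0 0 0 0.02 0 0.4;0 0 0 0 0.02 0 0.4;0 0 0 0 0.02 0 0.4;0 0 0 0 0.02 0 0.4;0 0 0 0 0 0 0.4;0 0 0 0 0 0 0.4"}}

```text
t: 35.4
ee_pos: [344.0, 284.0, 194.6]
orientation: [2.218, 2.225, -0.0]
force: [1.2, -0.5, 0.5]
opening: 52.5
```

```bash
python3 -c "
from h import *
look('wrist','w22');look('scene','s22',(130,60,370,240),3.3)"
```

```text
w22 35.4 [344.  284.  194.6] [ 2.218  2.225 -0.   ] 52.5 [-0.32 -0.04 -0.46  1.89 -0.02  1.28 -0.77] [ 1.2 -0.5  0.5]
s22 35.45 [344.2 283.6 194.7] [ 2.219  2.223 -0.   ] 52.3 [-0.32 -0.04 -0.46  1.9  -0.02  1.28 -0.77] [ 0.2 -1.1  0.9]
```

View pics/w22.png

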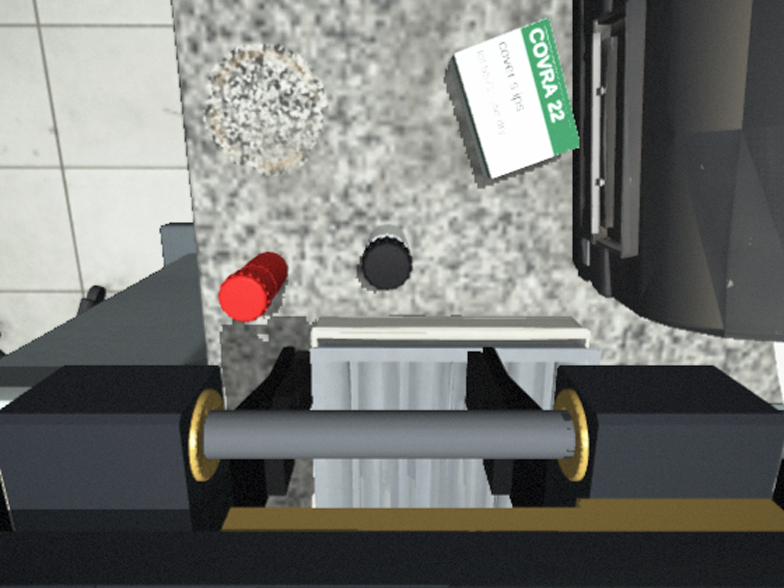

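View pics/s22.png

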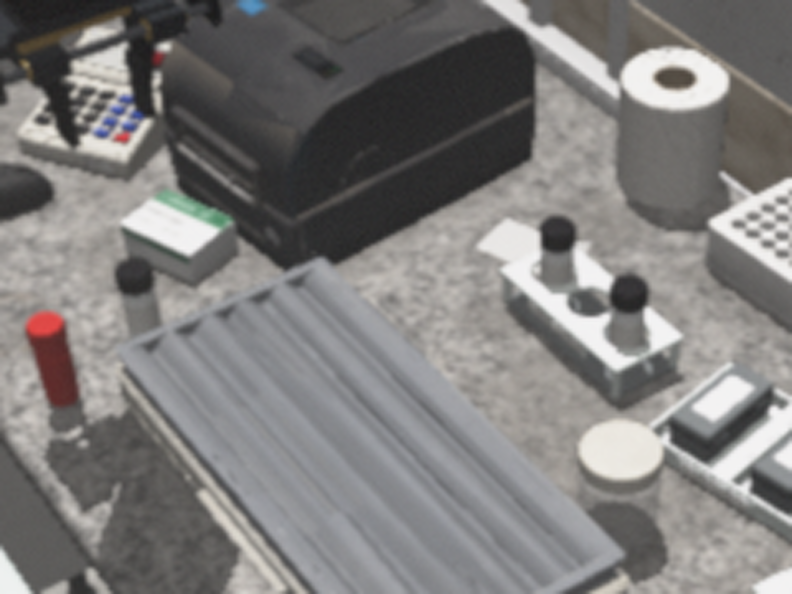

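```bash
python3 -c "
from h import *
w=ld('w22');S=lambda u,v:(u/1.4,v/1.4)
print('ub',ray(0,S(386,263.5),80,w),'red',ray(0,S(245,299),80,w))
for z in (0,60,120,170): print(z,ray(0,S(573,200),z,w),ray(0,S(590,270),z,w),ray(0,S(640,310),z,w))
"
```

```text
ub [342.99187255 292.442458  ] red [259.25746151 270.6703135 ]
0 [476.24231778 320.69704865] [494.03192294 269.30893007] [535.3822374  238.18959746]
60 [455.23308242 327.13361522] [470.19502457 283.91365331] [504.9726943  257.74074784]
120 [434.22384706 333.57018179] [446.3581262  298.51837655] [474.56315119 277.29189821]
170 [416.71615093 338.93398726] [426.49404423 310.68897925] [449.22186528 293.58452353]
```

>>> {"fn": "jog_arm", "kwargs": {"increments": "0 0 0 -0.001 0.0075 -0.02 0.4;0 0 0 0 0 -0.03 0.4;0 0 0 0 0 -0.03 0.4;0 0 0 0 0 -0.02 0.4;0 0 0 0 0 0 0.4;0 0 0 0 0 0 0.4"}}

```text
t: 36.1
ee_pos: [343.5, 291.4, 95.4]
orientation: [2.22, 2.223, 0.0]
force: [0.2, 0.0, -0.0]
opening: 52.0
```

```bash
python3 -c "
from h import *
look('wrist','w23')
w=ld('w23')
print((proj(0,circ((343,292.4),80,15,5),w)*1.4).round().tolist())"
```

```text
w23 36.1 [343.5 291.4  95.4] [2.22  2.223 0.   ] 52.0 [-0.34  0.07 -0.48  2.01  0.04  1.07 -0.83] [ 0.2  0.  -0. ]
[[424.0, 337.0], [387.0, 301.0], [349.0, 337.0], [387.0, 371.0], [424.0, 337.0]]
```

View pics/w23.png

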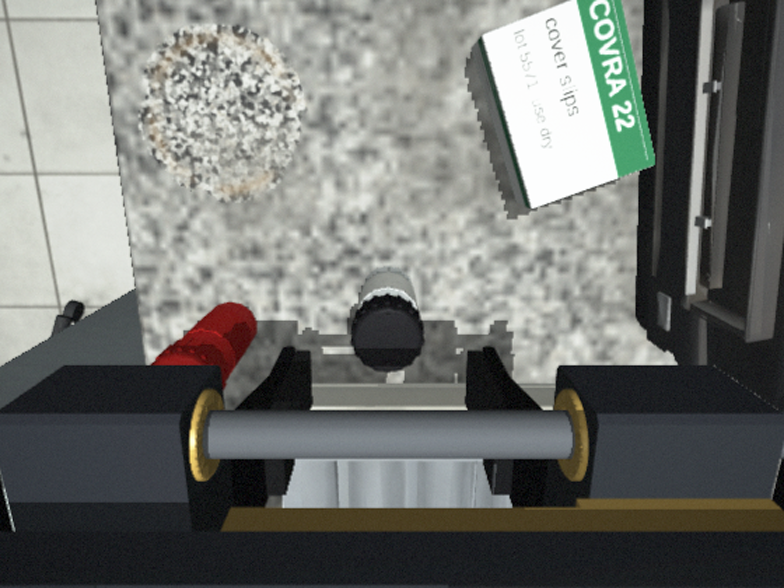

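>>> {"fn": "jog_arm", "kwargs": {"increments": "0 0 0 0 0.0005 -0.015 0.4;0 0 0 0 0 -0.015 0.4;0 0 0 0 0 -0.01 0.4;0 0 0 0 0 -0.004 0.4;0 0 0 0 0 0 0.4;0 0 0 0 0 0 0.4;0 0 0 0 0 0 1;0 0 0 0 0 0 1;0 0 0 0 0 0 1;0 0 0 0 0 0 1;0 0 0 0 0 0 1;0 0 0 0 0 0 1;0 0 0 0 0 0 1", "newtons": 15}}

```text
t: 37.45
ee_pos: [343.2, 292.3, 50.8]
orientation: [2.219, 2.224, 0.001]
force: [-0.3, 0.4, 1.6]
opening: 28.0
```

>>> {"fn": "jog_arm", "kwargs": {"increments": "0 0 0 0 0 0.015 1;0 0 0 0 0 0.03 1;0 0 0 0 0 0.04 1;0 0 0 0 -0.01 0.03 1;0 0 0 0 -0.02 0 1;0 0 0 0 -0.025 0 1;0 0 0 0 -0.025 0 1;0 0 0 0 -0.025 0 1;0 0 0 0.01 -0.025 0 1;0 0 0 0.02 -0.025 0 1;0 0 0 0.025 -0.025 0 1;0 0 0 0.025 -0.0265 0 1;0 0 0 0.025 0 0 1;0 0 0 0.025 0 0 1;0 0 0 0.025 0 0 1;0 0 0 0.025 0 0 1;0 0 0 0.025 0 0 1;0 0 0 0.025 0 0 1;0 0 0 0.025 0 0 1;0 0 0 0.025 0 0 1"}}

```text
t: 39.45
ee_pos: [623.9, 85.6, 165.1]
orientation: [-2.219, -2.224, 0.001]
force: [-0.0, 0.3, -0.6]
opening: 28.6
```

>>> {"fn": "jog_arm", "kwargs": {"increments": "0 0 0 0.025 0 0 1;0 0 0 0.02 0 0 1;0 0 0 0 0 0 1;0 0 0 0 0 0 1"}}

```text
t: 39.85
ee_pos: [667.8, 85.8, 164.8]
orientation: [-2.218, -2.223, 0.002]
force: [-0.3, -0.5, 0.1]
opening: 28.3
```

```bash
python3 -c "
from h import *
look('wrist','w24');look('scene','s24',(230,60,370,200),4)"
```

```text
w24 39.85 [667.8  85.8 164.8] [-2.218e+00 -2.223e+00  2.000e-03] 28.3 [-0.11  0.46 -0.12  1.36  0.06  1.32 -0.23] [-0.3 -0.5  0.1]
s24 39.9 [667.5  85.8 165.2] [-2.218e+00 -2.224e+00  1.000e-03] 28.3 [-0.11  0.46 -0.12  1.36  0.06  1.32 -0.23] [-0.8 -0.3 -0.2]
```

View pics/w24.png

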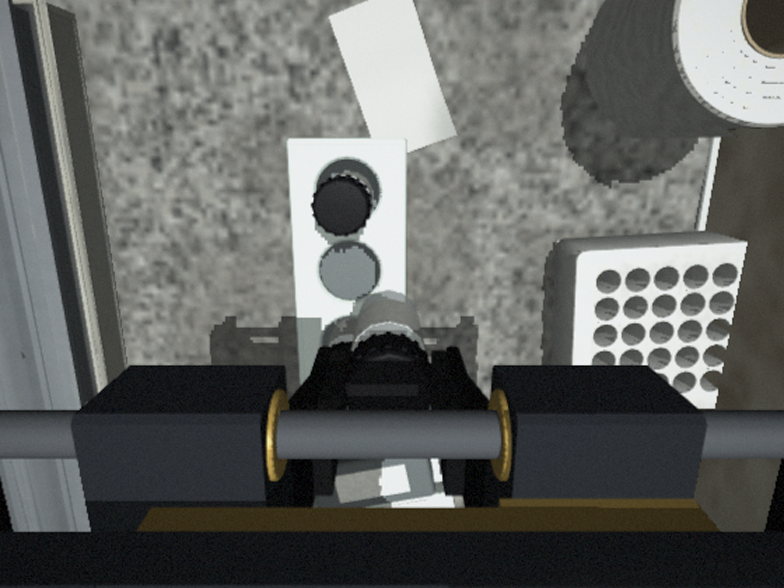

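View pics/s24.png

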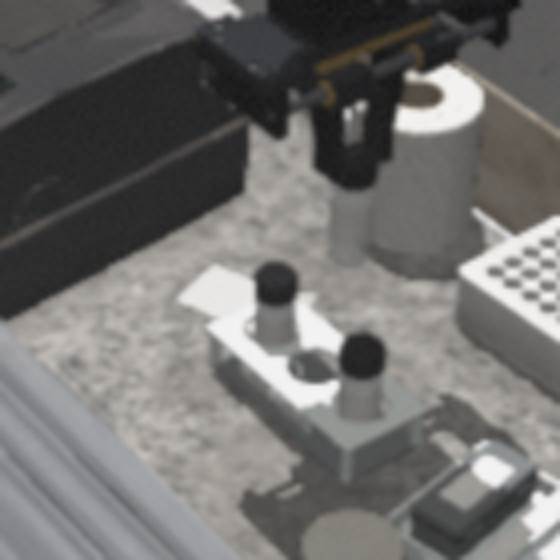

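>>> {"fn": "jog_arm", "kwargs": {"increments": "0 0 0 -0.012 0.0003 0 1;0 0 0 -0.0115 0 0 1;0 0 0 0 0 0 1;0 0 0 0 0 0 1"}}

```text
t: 40.35
ee_pos: [644.5, 86.0, 166.2]
orientation: [2.218, 2.224, 0.001]
force: [0.6, 0.1, -0.5]
opening: 28.6
```

```bash
python3 -c "
from h import *
w=ld('w24'); print(ray(0,(349.5/1.4,271/1.4),36,w))
look('wrist','w25')
w=ld('w25'); im=w['im'].copy()
cv2.polylines(im,[proj(0,circ((644.0,86),36,19),w).round().astype(int)],True,(255,0,0),1)
save(im,'o25',(220,140,340,300),5)"
```

```text
[644.12419866  86.13461203]
w25 40.35 [644.5  86.  166.2] [2.218e+00 2.224e+00 1.000e-03] 28.6 [-0.11  0.41 -0.13  1.43  0.05  1.3  -0.24] [ 0.6  0.1 -0.5]
```

View pics/o25.png

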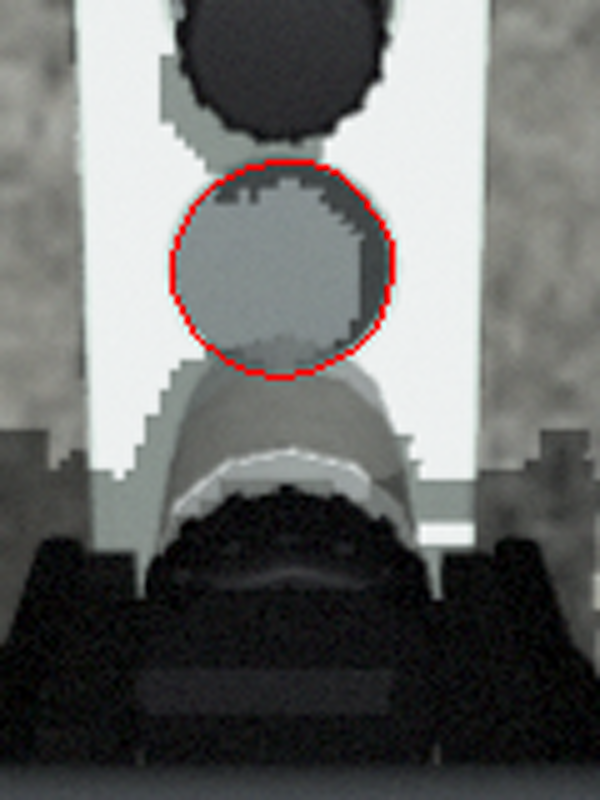

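>>> {"fn": "jog_arm", "kwargs": {"increments": "0 0 0 -0.0003 0.0003 -0.02 1;0 0 0 0 0 -0.03 1;0 0 0 0 0 -0.025 1;0 0 0 0 0 0 1;0 0 0 0 0 -0.012 1;0 0 0 0 0 -0.012 1;0 0 0 0 0 -0.007 1;0 0 0 0 0 -0.003 1;0 0 0 0 0 0 1;0 0 0 0 0 0 1"}}

```text
t: 41.4
ee_pos: [644.7, 86.4, 57.2]
orientation: [2.219, 2.224, 0.001]
force: [0.6, -0.4, 0.2]
opening: 28.3
```

>>> {"fn": "jog_arm", "kwargs": {"increments": "0 0 0 0 0 -0.001 1;0 0 0 0 0 0 1;0 0 0 0 0 0 0.4;0 0 0 0 0 0 0.4;0 0 0 0 0 0 0.4;0 0 0 0 0 0.01 0.4;0 0 0 0 0 0.03 0.4;0 0 0 0 0 0.04 0.4;0 0 0 0 0 0.04 0.4;0 0 0 0 0 0.04 0.4;0 0 0 -0.02 0 0.02 0.4;0 0 0 -0.03 0 0 0.4;0 0 0 -0.03 0 0 0.4;0 0 0 -0.03 0 0 0.4;0 0 0 0 0 0 0.4;0 0 0 0 0 0 0.4"}}

```text
t: 43.0
ee_pos: [534.4, 86.3, 236.8]
orientation: [2.218, 2.223, 0.002]
force: [-0.2, 0.3, 0.3]
opening: 52.1
```

```bash
python3 -c "
from h import *
look('scene','s30',(260,90,440,290),3);look('side','d30',(270,130,450,290),4);look('wrist','w30')"
```

```text
s30 43.0 [534.4  86.3 236.8] [2.218e+00 2.223e+00 2.000e-03] 52.1 [-0.1   0.14 -0.16  1.63  0.02  1.38 -0.26] [-0.2  0.3  0.3]
d30 43.05 [534.9  86.2 236.5] [2.218e+00 2.223e+00 2.000e-03] 52.2 [-0.1   0.14 -0.16  1.63  0.02  1.38 -0.26] [ 0.8  0.5 -0.2]
w30 43.1 [535.   86.2 236.2] [2.219e+00 2.223e+00 1.000e-03] 52.2 [-0.1   0.14 -0.16  1.63  0.02  1.38 -0.26] [-0.   0.6 -0.2]
```

View pics/s30.png

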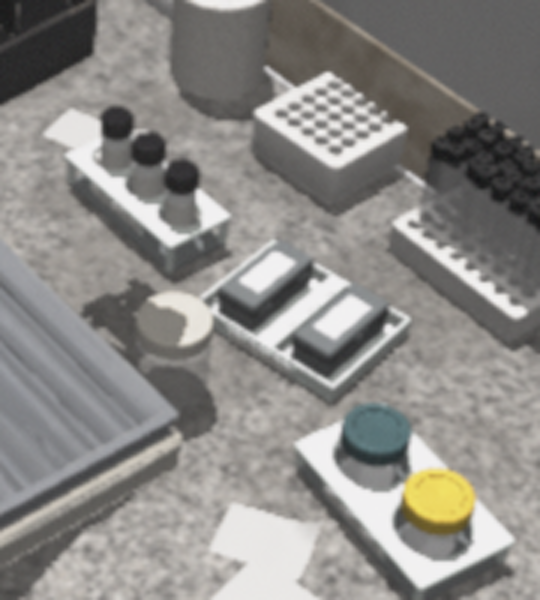

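View pics/d30.png

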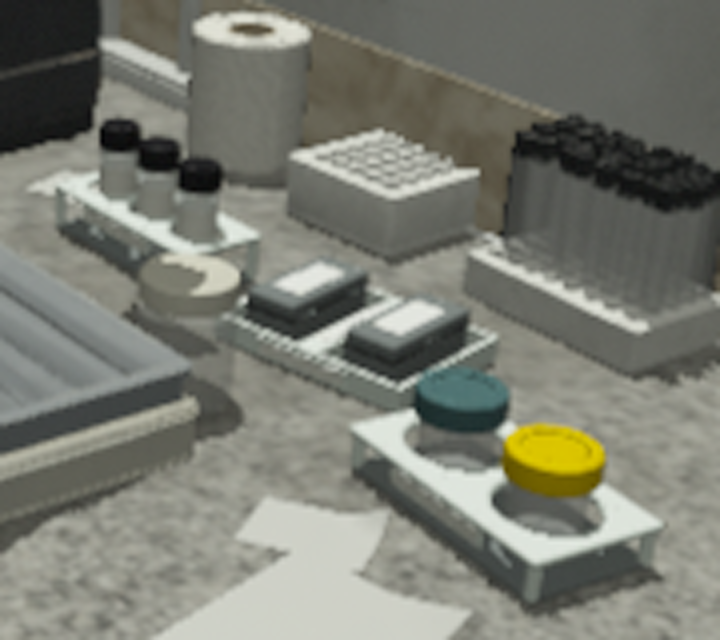

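View pics/w30.png

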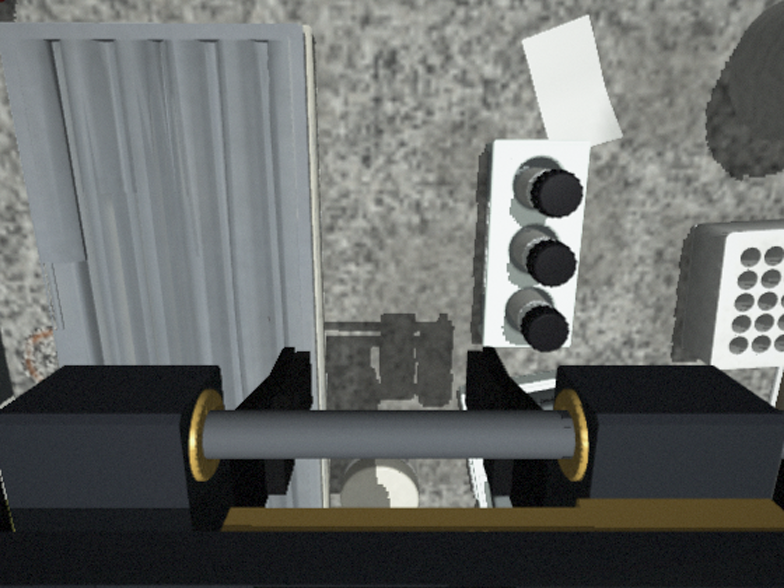

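```bash
python3 -c "
from h import *
w=ld('w8'); print('teal',ray(0,(388.5/1.4,149/1.4),62,w))
p=vision.camera_params('scene')
a=ray('scene',(260+376/3,90+428/3),62);b=ray('scene',(260+438/3,90+496/3),62);print(a,b,b-a)
w=ld('w30')
for u,v in [(556,193),(550,262),(545,328)]: print(ray(0,(u/1.4,v/1.4),85,w))
j=ray('scene',(260+173/3,90+322/3),82); print('jar',j)
"
```

```text
teal [ 593.91076327 -260.34236033]
[ 591.03684301 -263.47387698] [ 582.41655711 -336.60354507] [ -8.62028589 -73.12966809]
[641.06299929 131.83545707]
[641.17247294  87.33732767]
[641.78655586  41.51928683]
jar [ 524.87604223 -102.99421272]
```

```bash
python3 -c "
from h import *
print(bot.job_done())"
```

```text
the job is handed in; nothing more can be done
None
```

The delivery is sorted and the job is handed in, at about 43 s of the 144 s allowed. No verdict was reported.

**What I did**
- Both specimen cups stand in the cup rack: teal in the well at y = +37 mm, yellow in the one at y = -37 mm.
- Both black-capped universals stand in the free narrow wells. I left the red look-alike alone.
- The slide case lies flat in the empty bay of the tray. I let it drop about 9 mm into place because the fingers do not fit inside the bay.

**What went wrong on the way**
- The first grips on the slide case and on universal_a slipped because I lifted before the fingers had fully closed. Neither item tipped or moved noticeably, and the second grips held.
- I overshot the universal rack by 24 mm while carrying universal_b, at a safe height, and corrected it before lowering.

**Last checks**
- **Cups:** the teal lid measured within 1 mm of its well centre. The spacing between the two cups matched the spacing between the wells to within 1 mm.
- **Universals:** the caps measured about 2–3 mm from the well centres, and both containers look upright and fully down.
- **Slide case:** it looks flat and centred in its bay, but I judged that by eye and did not measure it.
- **Pad jar:** its position read about 6 mm away from the first reading. I put that down to the two readings being taken by eye in different shadow, since no contact was seen. It is well inside the 30 mm limit either way.
- **Arm:** it ended clear of everything with the gripper empty.

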